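Pass a wedge blank through the sizing slot

TASK

Slide the red gate of the aluminium sizing block fully open to its stop and leave it open. Then take the pale wedge blank out of its cradle, set it down flat on the cork pad or the bench and let go, take it again so that it can go in lengthwise, and push it along the ledge and right through the slot so that it drops into the catch box; leave the other things on the bench where they lie.

Things in the scene. Friction and masses are not known exactly. Their poses are not given: they have to be found in the camera images.
- gauge: Fixed cast aluminium sizing block, 120 mm wide, with a closed catch box behind the slot. Its x is the pushing direction, z up, +y the way the gate opens. Origin on the bench under the inner edge of the slot's sill (x = 0). Cheeks 112 mm high; a clear cover, top at 115 mm, runs from x = 24 to the back at x = 143; a post at y = 131 ends the gate's track.
- ledge_tip (a point): Outer end of the ledge, middle of its top. The ledge is a tongue 30 mm wide (block's y -15 to 15) and 50 mm long (block's x -50 to 0), its top 85 mm above the bench. It leads level to the slot and ends at x = 0 in a sheer drop into the catch box: a blank tips in and falls once its middle is past x = 0.
- slot (a point): Middle of the slot's sill: the inner end of the ledge, on its top, 85 mm above the bench. Axes as the block's. The slot is 44 mm wide between two cheeks (x 0 to 14; 45 degree flared noses reach x = -8 at y = +-30 and end at y = +-23.5) and 15 mm high: the lintel over it begins at x = 8, 100 mm above the bench.
- catch_floor (a point): Middle of the catch box's inner floor, 8 mm above the bench, under the clear cover. The only way in is the slot.
- gate (a joint): Slide of the red gate behind the slot (near face at the block's x = 16): 0 = fully shut, 0.070 m = fully open at its stop. It moves along the block's +y with about 2 N of friction and stays where it is left. Below 0.052 it still stands behind part of the slot.
- gate_tab (a point): Centre of the red grip block on top of the gate, 137 mm above the bench: 12 mm (block's x) by 24 mm (block's y) by 34 mm high, 120 to 154 mm above the bench. It moves with the gate and lies at block's x = 18.5, y = 22 mm + the joint value. Axes as the block's.
- blank: The flat pale hardwood wedge blank: 68 mm long (its x), 40 mm wide (y), 12 mm thick (z), about 35 g, the same either way round. Origin in the middle of its underside. It starts lying flat in the cradle.
- cradle: Fixed dark wooden cradle holding the blank: floor 62 by 62 mm, 10 mm high, with two rails 32 mm high along its x that hug the blank's long sides (44 mm apart). The blank lies along the cradle's x; its short ends stick out 3 mm past floor and rails and are free, so it can be taken by its ends from above. Origin in the middle of the underside.
- pad: Fixed flat cork pad, 120 by 120 mm, 4 mm high: a clear place to set the blank down. Origin in the middle of the underside.
- head: Bystander, loose: cracked boxwood mallet head, lying log 110 mm long, 72 mm across. Not to be disturbed. Origin at its underside.
- endring: Bystander, loose: pewter end ring lying flat, 66 mm outside, 50 mm inside, 16 mm high. Not to be disturbed. Origin at its underside.
- grip: Bystander, loose: turned cherry handle grip lying down, 140 mm long, 34 mm thick. Not to be disturbed. Origin at its underside.
- gluejar: Bystander, loose: amber glue jar, 60 mm across, 85 mm high. Not to be disturbed. Origin at its underside.
- brush: Bystander, loose: small brush lying on the bench. Not to be disturbed. Origin at its underside.
- capdisc: Bystander, loose: dark wooden disc, 60 mm across, 22 mm high. Not to be disturbed. Origin at its underside.
Things that resemble listed ones, but are neither listed nor needed, are in the scene too. Of the things that look like the blank, the largest one is meant.

How it is judged:
On the way, in this order (a step that is already met when the one before it is completed fails the run):
1. the gate is slid open to its stop (value of joint gate above 0.064 m), for 0.2 s.
2. the blank has been set down flat on the pad or bench, away from the cradle, and let go (horizontal distance between blank and cradle above 0.06 m and height (world z) of blank below 0.01 m and angle between blank's own z axis and vertical below 0.1 rad and contact force between the fingers and blank below 0.05 N and linear speed of blank below 0.02 m/s), for 0.2 s.
3. the blank's nose is in the slot, blank level and lengthwise on the ledge, gate open (value of joint gate above 0.064 m and x of blank in the frame of gauge between -0.028 and 0.004 m and y of blank in the frame of gauge between -0.006 and 0.006 m and z of blank in the frame of gauge between 0.081 and 0.093 m and angle between the x axis of blank and the x axis of gauge, either way round below 0.15 rad and angle between blank's own z axis and vertical below 0.15 rad), for 0.1 s.
At the end, for the whole second after the job is handed in: The gate stands open within 6 mm of its stop, and the blank lies at rest, let go, inside the catch box (wholly through the slot and fallen below it) (value of joint gate above 0.064 m and x of blank in the frame of gauge between 0 and 0.14 m and y of blank in the frame of gauge between -0.055 and 0.055 m and z of blank in the frame of gauge between -0.005 and 0.07 m and linear speed of blank below 0.02 m/s); the robot touches nothing.
It fails at once if a bystander is shifted by more than 25 mm (distance of any of head, endring, grip, gluejar, brush, capdisc from where it was at the start of the episode above 0.025 m).
It also fails if it takes over 72 s, if anything falls off the work surface, if the arm or the gripper's body presses on something with over 40 N, if the wrist force passes 120 N, or if a joint passes its speed limit or range.

ROBOT

A 6-joint arm with a two-finger parallel gripper is mounted at the origin on the work surface. World frame = base frame: x ahead of the robot, y to its left, z up, the work surface at z = 0. Lengths are in m, angles in rad, forces in N, time in s.
With the tool pointing down it reaches from about 0.35 to 0.725 m from the base axis. Payload 6 kg.
Tool frame: the origin (TCP) lies midway between the tips of the shut fingers; the grasp point (between the pads) lies behind it (ctrl.tcp_to_grasp is the x of the grasp point in the tool frame, in m); x points along the fingers, y is the direction in which the jaws open and shut, and the axes are right-handed (so a half turn about x gives the same grasp; the last joint's range is limited). The gripper opens to 85 mm and grips with 20 to 120 N. Pads are 22 mm wide; open, the fingers measure 114 mm over their backs; the gripper's body (76 mm by 85 mm) begins 54 mm behind the grasp point. The pads swing forward as they close: fully open they stand 13 mm farther back than shut.
Start: joints at [1.46, 0.04, 0.085, 0, -1.615, -0.334], TCP at [0.258, 0.542, 0.199] pointing down, gripper open.
Joint ranges: [-2.56, 2.56], [-1.29, 2.01], [-1.08, 1.49], [-3.29, 1.98], [-2.81, -0.18], [-2.99, 2.99]. Speed limits (rad/s): [2.57, 2.57, 3.01, 3.14, 3.14, 3.14].

INTERFACE

Orientations are given as a unit quaternion [x, y, z, w].
In Python, from cell import sensors, cams, ticket, ctrl gives the robot as it stands.
- The arm moves only by the tool servo_tool, never from a script. Its argument "deltas" is a list of rows, each a list of 2 entries, a list of its own where there are three numbers: the shift along the tool's x, y, z in cm, then the turn, a rotation vector about the tool's x, y, z in rad. In form: [[[x, y, z], [rx, ry, rz]], ...]. A call has 1 to 12 rows; each row is the pose to reach, as a shift and turn from the pose commanded when the call began, along the tool's axes at that moment; what a row does not reach only later rows make up. A row lasts 1/12 s, in which the tool goes at most 41.7 mm and 7.16 degrees, less where a joint would pass 70% of its speed; a pose out of reach is approached as far as the arm can. A call with a gripper value outside its range is refused whole. "hand" is the finger opening in cm, from 0 to 8.54, set as the call begins (left out, the last holds). The fingers move at their own pace and stop on an object; "grip_force" is the grip in N (left out, the last holds). Time passes only in rows, so rows that repeat a pose let the fingers close. It gives the time, the measured TCP pose, the force and the opening at its end, in the units of the state.
- sensors.sense(): the state, without advancing time (a new reading comes with each control period).
- cams.read_camera(name): name is "scene" or "top" or "wrist"; returns the picture (384x512x3 uint8, blue, green, red); there is no depth.
- cams.camera_info(name): a dict with "K" (3x3 intrinsics, pixels), "camera_from_world" (4x4, takes a point from world to camera coordinates). Camera axes: x right, y down, z forward; pixel columns grow to the right and rows downward; lengths in m; the calibration is good to about 2 mm. The wrist camera is an equidistant fisheye: a pixel r from the principal point sees the ray r / f radians off the axis. A picture is of the moment at which its call begins: read the wrist's pose just before it. camera_info takes no time and is no camera call; for the wrist camera it gives the pose at the moment of the call.
- ticket.job_done(): hands the job in, once; it reports no verdict.
The state is a dict: "clock": time; "q": joint angles; "joint_velocities": joint speeds; "effort": joint torques, N m; "tcp_pos": TCP position; "tcp_rot": TCP orientation; "contact_force": force on the tool from outside, world axes, zero at the start; "ft_torque": the same for the moment, N m; "opening": finger opening in m.
Only numpy, scipy, OpenCV 4.12 (cv2) and the standard library are available. Lean on these libraries where they do the work, as an engineer would, in place of code of your own. Each camera call takes 0.05 s, during which the arm holds its last target. There are 200 camera calls.

## Working session

There is one attempt and no reset: what is moved stays moved. The work goes in short steps, Python scripts to look and compute and a tool call to move; the robot and the scene stay as the last step left them, time stands still between calls to the robot, and variables do not carry over. Pictures are saved under pics/ and viewed, about 8 in all and at most 12, crops included, and the job is handed in when it is done.

Besides the shell and the picture viewer there is one more tool, called in YAML: its name, and indented under it one key for each argument. servo_tool: Moves the arm, as the interface text tells. Its arguments: {"type":"object","properties":{"deltas":{"type":"array","items":{"type":"array"}},"hand":{"type":"number"},"grip_force":{"type":"number"}},"required":["deltas"]}

```bash
mkdir -p pics; ls; python3 - <<'E'
from cell import sensors,cams,ctrl
import cv2,numpy as np
s=sensors.sense();print(s);print(ctrl.tcp_to_grasp)
for n in("top","scene"):
    im=cams.read_camera(n);cv2.imwrite(f"pics/{n}0.png",im)
    i=cams.camera_info(n);print(n,np.round(i["K"],2).tolist(),np.round(i["camera_from_world"],4).tolist())
E
```

```text
pics
{'clock': 0.0, 'q': array([ 1.45969579e+00,  4.07788676e-02,  8.38329445e-02, -4.63992436e-04,
       -1.61551040e+00, -3.33696408e-01]), 'joint_velocities': array([-3.82857554e-04, -5.78978234e-04,  5.92146262e-04,  4.92346661e-06,
       -4.60680171e-05, -1.31696369e-03]), 'effort': array([-1.11499305e-04, -3.68211401e+01,  3.47408831e+01,  6.93240792e+00,
       -5.35418512e-03, -1.90150257e-05]), 'tcp_pos': array([0.25793029, 0.54130665, 0.1980097 ]), 'tcp_rot': array([-0.68959525,  0.15656069,  0.68979063,  0.15535775]), 'contact_force': array([-0.26884721, -0.26465207,  0.11435466]), 'ft_torque': array([-0.07167986,  0.00986631, -0.04845923]), 'opening': 0.08545328149925566}
-0.0187
top [[489.6, 0.0, 270.39], [0.0, 489.6, 193.42], [0.0, 0.0, 1.0]] [[0.0136, -0.9997, 0.0217, -0.0003], [-0.9907, -0.0164, -0.1352, 0.5914], [0.1355, -0.0196, -0.9906, 1.2669], [0.0, 0.0, 0.0, 1.0]]
scene [[457.49, 0.0, 254.77], [0.0, 457.49, 183.13], [0.0, 0.0, 1.0]] [[0.8936, 0.4489, 0.0009, -0.5054], [0.3378, -0.6712, -0.6599, -0.1218], [-0.2956, 0.59, -0.7514, 1.5814], [0.0, 0.0, 0.0, 1.0]]
```

View pics/top0.png

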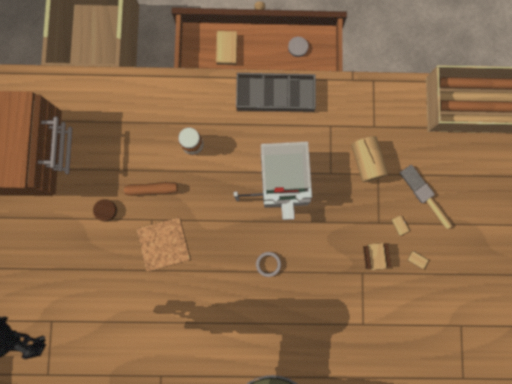

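View pics/scene0.png

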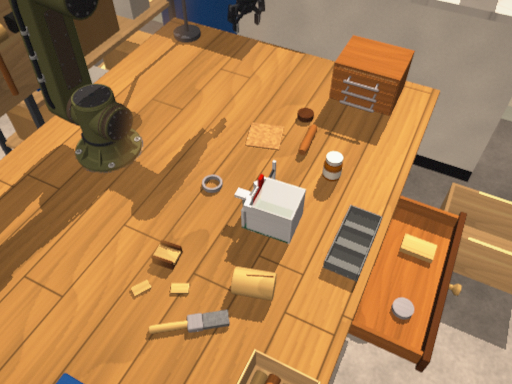

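Blank candidates in the top view are: the piece in the dark cradle (377,256), small pieces at (401,225) and (418,260), and the block in the drawer (227,47). I choose the one in the cradle. Next is a close crop to check it.

```bash
python3 - <<'E'
import cv2,numpy as np
t=cv2.imread("pics/top0.png");s=cv2.imread("pics/scene0.png")
r=lambda im,x,y,w,h,k:cv2.resize(im[y:y+h,x:x+w],None,fx=k,fy=k,interpolation=cv2.INTER_CUBIC)
a=r(t,228,135,100,75+10,4)  #400x340
b=r(t,355,210,80,68,5)     #400x340
c=r(s,230,165,80,50+14,5) #400x320
d=r(s,125,235,80,64,5)
m=np.vstack([np.hstack([a,b]),np.hstack([c,d])]);m=cv2.resize(m,None,fx=.9,fy=.9);print(m.shape)
cv2.imwrite("pics/mos.png",m)
E
```

```text
(594, 720, 3)
```

View pics/mos.png

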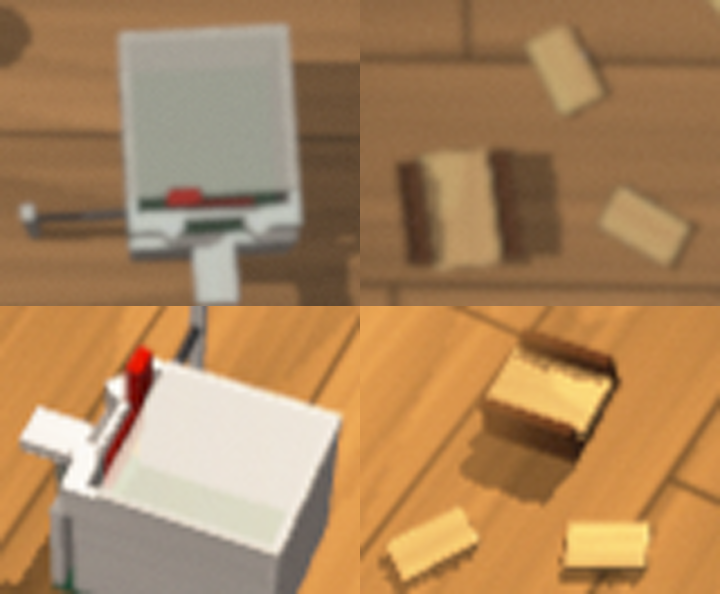

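The crop shows that the cradle piece, about 68 mm long between dark rails, is clearly larger than the two loose strays, so it's the blank. The red tab stands at the shut end of the gate, the ledge points towards the robot, and the post is at top-image (236,195).

Next I'll fit poses.

```bash
cat > h.py <<'E'
import numpy as np,cv2
from scipy.spatial.transform import Rotation as R
from scipy.optimize import least_squares
from cell import sensors,cams,ctrl
def proj(n,P,info=None):
    i=info or cams.camera_info(n);T=np.array(i["camera_from_world"]);K=np.array(i["K"])
    P=np.atleast_2d(P)@T[:3,:3].T+T[:3,3]
    if n=="wrist":
        r=np.hypot(P[:,0],P[:,1]);th=np.arctan2(r,P[:,2])
        d=P[:,:2]/r[:,None]*th[:,None]; return d*[K[0,0],K[1,1]]+K[:2,2]
    p=P@K.T; return p[:,:2]/p[:,2:]
def place(pose,L):
    x,y,a=pose;L=np.atleast_2d(np.array(L,float));c,s=np.cos(a),np.sin(a)
    return np.c_[x+c*L[:,0]-s*L[:,1],y+s*L[:,0]+c*L[:,1],L[:,2]]
def fit(x0,obs): # obs: [(cam,localpts,pix,info)]
    f=lambda p:np.concatenate([(proj(n,place(p,L),i)-np.array(q)).ravel() for n,L,q,i in obs])
    r=least_squares(f,x0,loss="soft_l1");return r.x,f(r.x).reshape(-1,2)
def w2t(pos,yaw_axis=None):
    "world target TCP position -> shift in tool axes, cm"
    s=sensors.sense();return R.from_quat(s["tcp_rot"]).inv().apply(np.array(pos)-s["tcp_pos"])*100
E
python3 - <<'E'
from h import *
t=lambda u,v:(228+u/3.6,135+v/3.6); s=lambda u,v:(230+u/4.5,165+(v-306)/4.5)
G=[("top",[(.143,.06,.115),(.143,-.06,.115),(-.05,.015,.085),(-.05,-.015,.085),(.0185,.022,.154)],
 [t(122,34),t(287,26),t(197,303),t(238,303),t(184,197)],None),
 ("scene",[(.143,.06,.115),(.143,-.06,.115),(-.05,.015,.085),(-.05,-.015,.085),(.0185,.022,.154)],
 [s(340,414),s(277,556),s(40,408),s(22,438),s(141,353)],None)]
p,r=fit([.45,-.05,0],G);print("gauge",p.round(4),r.round(1).tolist())
b=lambda u,v:(355+(u-360)/4.5,210+v/4.5);c=lambda u,v:(125+(u-360)/4.5,235+(v-306)/4.5)
L=[(.034,.02,.022),(.034,-.02,.022),(-.034,-.02,.022),(-.034,.02,.022)]
B=[("top",L,[b(421,150),b(488,150),b(500,262),b(435,268)],None)]
p,r=fit([.45,-.25,0],B);print("blank",p.round(4),r.round(1).tolist())
from scipy.optimize import fsolve
for n,u,v,z in[("pad",137,227,.004),("pad",180,219,.004),("pad",188,261,.004),("pad",147,269,.004),("ring",269,264,.016),("grip",150,188,.034),("cap",105,210,.022),("jar",190,138,.085),("post",236,195,.1),("head",370,158,.07)]:
    x=fsolve(lambda q:(proj("top",[*q,z])-[u,v])[0],[.5,0]);print(n,x.round(3))
s_=sensors.sense();print(R.from_quat(s_["tcp_rot"]).as_matrix().round(3))
i=cams.camera_info("wrist");print(np.array(i["K"]).round(1).tolist())
E
```

```text
gauge [ 0.5701 -0.0332  0.0664] [[-1.0, -0.8], [0.0, -0.8], [-0.6, -0.0], [-0.3, -0.6], [-0.1, -0.8], [-0.3, 0.3], [-0.6, -0.1], [-1.4, -0.5], [-1.6, 0.1], [-1.3, 1.2]]
blank [ 0.4296 -0.2803  0.089 ] [[0.2, 0.5], [0.1, -0.6], [0.1, 0.1], [-0.3, -0.1]]
pad [0.499 0.367]
pad [0.522 0.252]
pad [0.41  0.227]
pad [0.387 0.335]
ring [0.405 0.009]
grip [0.601 0.33 ]
cap [0.542 0.45 ]
jar [0.728 0.221]
post [0.578 0.097]
head [ 0.686 -0.253]
[[-0.001 -0.43  -0.903]
 [-0.002 -0.903  0.43 ]
 [-1.     0.002 -0.   ]]
[[297.3, 0.0, 256.2], [0.0, 297.3, 191.0], [0.0, 0.0, 1.0]]
```

```bash
cat >> h.py <<'E'
G=np.array([.5701,-.0332,.0664])
def go(pos,psi,say=""):
    "TCP target in world, tool x down, tool y at yaw psi -> tool shift cm and turn"
    s=sensors.sense();r=R.from_quat(s["tcp_rot"])
    t=R.from_matrix(np.c_[[0,0,-1],[np.cos(psi),np.sin(psi),0],[np.sin(psi),-np.cos(psi),0]])
    assert abs(np.linalg.det(t.as_matrix())-1)<1e-6
    print(say,(r.inv().apply(np.array(pos)-s["tcp_pos"])*100).round(2).tolist(),(r.inv()*t).as_rotvec().round(4).tolist())
E
python3 - <<'E'
from h import *
p=place(G,(-.03,-.03,.25))[0];print(p)
go(p,G[2]-np.pi/2)
E
```

```text
[ 0.54215665 -0.06512443  0.25      ]
 [-5.12, 42.52, -51.75] [-0.5112, 0.0003, -0.0016]
```

servo_tool:
  deltas:
    - [[-5, 5, -5], [0, 0, 0]]
    - [[-5.1, 10, -12], [-0.1, 0, 0]]
    - [[-5.1, 15, -18], [-0.2, 0, 0]]
    - [[-5.1, 20, -24], [-0.3, 0, 0]]
    - [[-5.1, 25, -30], [-0.4, 0, 0]]
    - [[-5.1, 30, -36], [-0.5, 0, 0]]
    - [[-5.1, 36, -43.5], [-0.51, 0, 0]]
    - [[-5.1, 36, -43.5], [-0.51, 0, 0]]
    - [[-5.1, 42.5, -51.7], [-0.51, 0, 0]]
    - [[-5.1, 42.5, -51.7], [-0.51, 0, 0]]
    - [[-5.1, 42.5, -51.7], [-0.51, 0, 0]]
    - [[-5.1, 42.5, -51.7], [-0.51, 0, 0]]

```text
clock: 1.1
tcp_pos: [0.4654, 0.0947, 0.2472]
tcp_rot: [0.707, 0.023, -0.707, 0.023]
contact_force: [0.8, 0.3, 0.3]
opening: 0.0853
```

servo_tool:
  deltas:
    - [[0, 0, 0], [0, 0, 0]]
    - [[0, 0, 0], [0, 0, 0]]

```text
clock: 1.27
tcp_pos: [0.4656, 0.0945, 0.2467]
tcp_rot: [-0.706, -0.021, 0.707, -0.022]
contact_force: [-0.2, -0.4, -0.3]
opening: 0.0852
```

```bash
python3 - <<'E'
from h import *
import json
s=sensors.sense();print(s["clock"],s["tcp_pos"],s["q"].round(2));i=cams.camera_info("wrist");im=cams.read_camera("wrist")
cv2.imwrite("pics/w1.png",im);np.save("w1.npy",np.array(i["camera_from_world"]))
go(place(G,(-.03,-.03,.25))[0],G[2]-np.pi/2)
L=[(.143,.06,.115),(.143,-.06,.115),(-.05,.015,.085),(-.05,-.015,.085),(.0185,.022,.154)]
print(proj("wrist",place(G,L),i).round(0).tolist())
cv2.imwrite("pics/w1b.png",cv2.resize(im,None,fx=1.56,fy=1.56,interpolation=cv2.INTER_CUBIC))
E
```

```text
1.2667 [0.4655824  0.09452362 0.24674773] [ 0.63 -0.28 -0.12 -0.   -1.73  1.  ]
 [-0.33, 16.56, -6.67] [-0.0036, 0.0009, -0.0002]
[[323.0, -37.0], [420.0, -20.0], [357.0, 132.0], [380.0, 133.0], [375.0, 66.0]]
```

View pics/w1b.png

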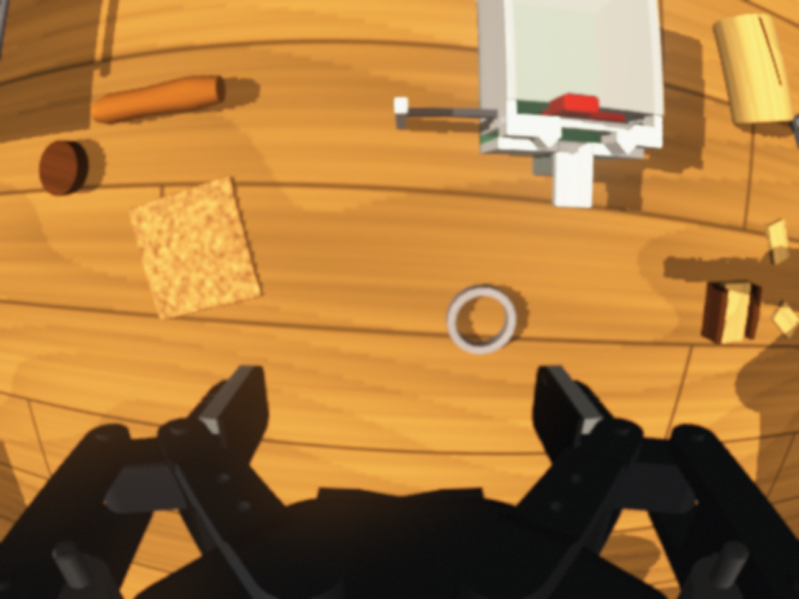

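```bash
python3 - <<'E'
from h import *
go(place(G,(.0185,-.025,.20))[0],G[2]-np.pi/2)
E
```

```text
[4.66, 16.04, -11.52] [-0.0036, 0.0009, -0.0002]
```

servo_tool:
  deltas:
    - [[1, 3, -2], [0, 0, 0]]
    - [[2, 6, -4], [0, 0, 0]]
    - [[3, 9, -6], [0, 0, 0]]
    - [[4, 12, -8.5], [0, 0, 0]]
    - [[4.7, 14, -10], [0, 0, 0]]
    - [[4.7, 16, -11.5], [0, 0, 0]]
    - [[4.7, 16, -11.5], [0, 0, 0]]
    - [[4.7, 16, -11.5], [0, 0, 0]]
    - [[4.7, 16, -11.5], [0, 0, 0]]
    - [[4.7, 16, -11.5], [0, 0, 0]]
    - [[4.7, 16, -11.5], [0, 0, 0]]
    - [[4.7, 16, -11.5], [0, 0, 0]]
  hand: 0
  grip_force: 30

```text
clock: 2.32
tcp_pos: [0.5902, -0.0545, 0.2009]
tcp_rot: [0.707, 0.024, -0.706, 0.024]
contact_force: [0.4, -0.5, 1.0]
opening: 0.0001
```

```bash
python3 - <<'E'
from h import *
s=sensors.sense();print(s["clock"],s["tcp_pos"],s["opening"])
go(place(G,(.0185,-.025,.132))[0],G[2]-np.pi/2)
go(place(G,(.0185,.070,.132))[0],G[2]-np.pi/2)
i=cams.camera_info("wrist");im=cams.read_camera("wrist")
cv2.imwrite("pics/w2.png",im)
L=[(-.05,.015,.085),(-.05,-.015,.085),(.0125,.034,.154),(.0125,.01,.154),(-.008,.03,.112),(-.008,-.03,.112),(.024,-.06,.115),(.024,.06,.115)]
q=proj("wrist",place(G,L),i);print(q.round(0).tolist())
for u in q: cv2.circle(im,tuple(u.round().astype(int)),2,(255,0,255),1)
cv2.imwrite("pics/w2b.png",cv2.resize(im,None,fx=1.56,fy=1.56,interpolation=cv2.INTER_CUBIC))
E
```

```text
2.3167 [ 0.59022727 -0.05449184  0.2008538 ] 0.00012747714179667203
 [6.89, 0.24, 0.02] [0.0003, -0.0011, 0.0002]
 [6.89, -9.26, 0.02] [0.0003, -0.0011, 0.0002]
[[221.0, 241.0], [249.0, 242.0], [185.0, 206.0], [215.0, 206.0], [201.0, 213.0], [264.0, 213.0], [297.0, 181.0], [167.0, 181.0]]
```

View pics/w2b.png

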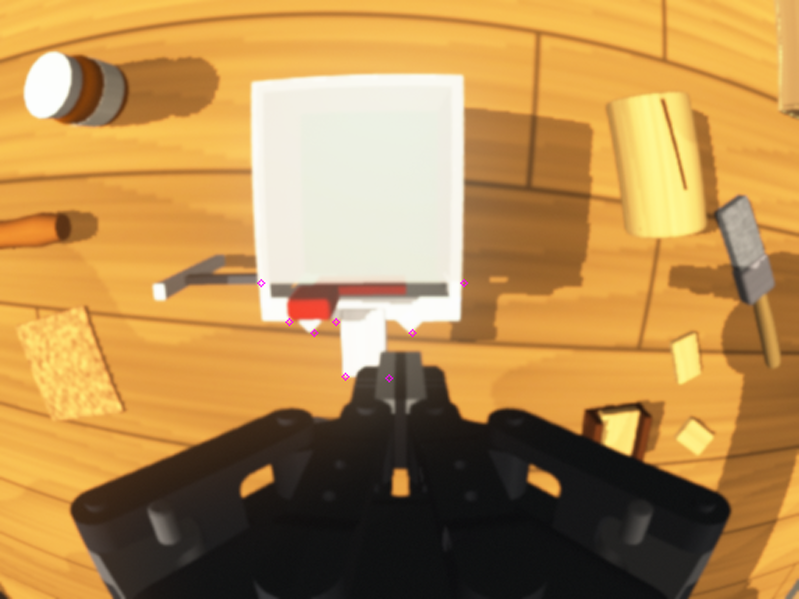

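servo_tool:
  deltas:
    - [[2.5, 0.2, 0], [0, 0, 0]]
    - [[5, 0.2, 0], [0, 0, 0]]
    - [[6.9, 0.2, 0], [0, 0, 0]]
    - [[6.9, 0.2, 0], [0, 0, 0]]
    - [[6.9, 0.2, 0], [0, 0, 0]]
    - [[6.9, -1, 0], [0, 0, 0]]
    - [[6.9, -2, 0], [0, 0, 0]]
    - [[6.9, -3, 0], [0, 0, 0]]
    - [[6.9, -4, 0], [0, 0, 0]]
    - [[6.9, -5, 0], [0, 0, 0]]
    - [[6.9, -6, 0], [0, 0, 0]]
    - [[6.9, -6, 0], [0, 0, 0]]

```text
clock: 3.37
tcp_pos: [0.5864, 0.0064, 0.1313]
tcp_rot: [0.707, 0.024, -0.707, 0.024]
contact_force: [0.6, 0.4, -0.5]
opening: -0.0002
```

servo_tool:
  deltas:
    - [[0, -0.5, 0], [0, 0, 0]]
    - [[0, -1, 0], [0, 0, 0]]
    - [[0, -1.4, 0], [0, 0, 0]]
    - [[0, -1.8, 0], [0, 0, 0]]
    - [[0, -2.2, 0], [0, 0, 0]]
    - [[0, -2.2, 0], [0, 0, 0]]

```text
clock: 3.87
tcp_pos: [0.585, 0.0269, 0.1311]
tcp_rot: [-0.707, -0.023, 0.707, -0.023]
contact_force: [-0.0, -0.0, 0.4]
opening: 0.0001
```

servo_tool:
  deltas:
    - [[0, -0.3, 0], [0, 0, 0]]
    - [[0, -0.5, 0], [0, 0, 0]]
    - [[0, -0.7, 0], [0, 0, 0]]
    - [[0, -0.7, 0], [0, 0, 0]]

```text
clock: 4.2
tcp_pos: [0.5846, 0.0335, 0.1312]
tcp_rot: [-0.707, -0.023, 0.707, -0.023]
contact_force: [-0.3, 0.0, -0.5]
opening: 0.0001
```

```bash
python3 - <<'E'
from h import *
s=sensors.sense();p=s["tcp_pos"];print(p,s["contact_force"])
c,n=np.cos(G[2]),np.sin(G[2]);d=p[:2]-G[:2];print("gauge xy",c*d[0]+n*d[1],-n*d[0]+c*d[1])
i=cams.camera_info("wrist");im=cams.read_camera("wrist")
cv2.imwrite("pics/w3.png",im)
q=proj("wrist",place(G,[(.0125,.08,.154),(.0125,.104,.154)]),i);print(q)
for u in q: cv2.circle(im,tuple(u.round().astype(int)),2,(255,0,255),1)
cv2.imwrite("pics/w3b.png",cv2.resize(im[120:300,90:410],None,fx=2.4,fy=2.4,interpolation=cv2.INTER_CUBIC))
E
```

```text
[0.58455677 0.0335394  0.13119152] [-0.34716903  0.04269035 -0.4660242 ]
gauge xy 0.018853149902131282 0.0656331007429395
[[230.49632605 244.22100843]
 [189.0293362  243.49934068]]
```

View pics/w3b.png

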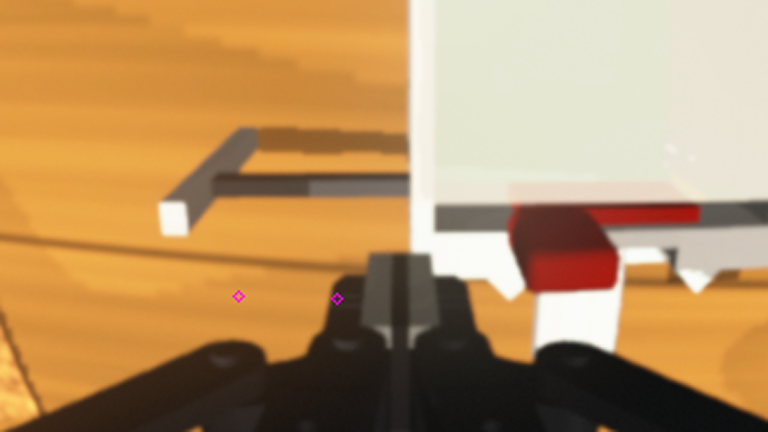

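```bash
python3 - <<'E'
from h import *
i=cams.camera_info("wrist")
for y in(-.01,.01,.034,.08,.104):
  print(y,[(proj("wrist",place(G,(x,y,z)),i)[0]-[90,120])@np.eye(2)*2.4 for x,z in((.0125,.154),(.0245,.154),(.0125,.12))])
for L in[(.024,.06,.115),(-.008,.03,.112),(-.05,.015,.085),(.0185,.131,.1)]: print(L,(proj("wrist",place(G,L),i)[0]-[90,120])*2.4)
T=np.array(i["camera_from_world"]);print(-T[:3,:3].T@T[:3,3],T[2,:3],sensors.sense()["tcp_pos"])
t=cams.read_camera("top");s=cams.read_camera("scene")
r=lambda im,x,y,w,h,k:cv2.resize(im[y:y+h,x:x+w],None,fx=k,fy=k,interpolation=cv2.INTER_CUBIC)
cv2.imwrite("pics/ts.png",np.hstack([r(t,225,130,100,100,4),r(s,220,120,100,100,4)]))
E
```

```text
-0.01 [array([700.12445241, 290.31588032]), array([706.88627385, 245.64005941]), array([656.33668702, 242.66079096])]
0.01 [array([626.24961787, 293.7180969 ]), array([631.65498155, 247.91369574]), array([591.76191173, 244.19725822])]
0.034 [array([530.62873644, 296.71899112]), array([533.90760698, 249.94043599]), array([509.86621394, 245.53475521])]
0.08 [array([336.57561812, 298.08338911]), array([334.92923361, 250.92416773]), array([346.32291103, 246.20302068])]
0.104 [array([237.08374666, 296.34500765]), array([233.01173178, 249.80798662]), array([262.05423216, 245.5106671 ])]
(0.024, 0.06, 0.115) [417.60207877 201.68283323]
(-0.008, 0.03, 0.112) [515.41405897 298.79755282]
(-0.05, 0.015, 0.085) [537.48666138 369.89403825]
(0.0185, 0.131, 0.1) [188.56718199 203.29464617]
[0.65029767 0.03771571 0.30634331] [-0.25985747 -0.01828938 -0.96547377] [0.58456782 0.03341945 0.13120983]
```

View pics/ts.png

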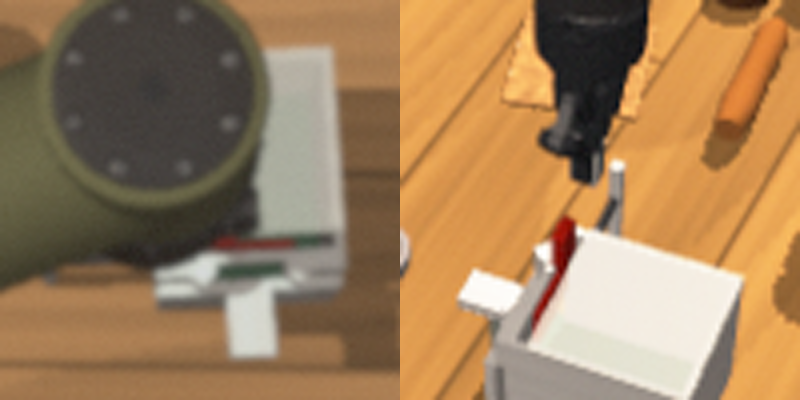

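```bash
python3 - <<'E'
from h import *
s=sensors.sense();p=s["tcp_pos"];print(p,s["clock"],s["q"].round(3))
for d in(0,.0187,.05):print((proj("scene",p+[0,0,d])[0]-[220,120])*4+[400,0])
i=cams.camera_info("wrist")
for d in(0,.0187,.05):print((proj("wrist",p+[0,0,d],i)[0]-[90,120])*2.4)
for x in (.0075,.0185,.0295): print((proj("wrist",place(G,(x,.0656,.131)),i)[0]-[90,120])*2.4)
E
```

```text
[0.58456957 0.03325811 0.13122644] 4.35 [ 0.399  0.005 -0.074  0.    -1.492  1.237]
[583.1794576  206.84588134]
[583.67423657 189.19337651]
[584.52647679 158.78752766]
[398.02249387 239.1600641 ]
[398.02689831 266.84543902]
[398.04005336 328.22078597]
[397.15365518 278.437158  ]
[397.07710191 240.09505661]
[397.00144018 200.13270954]
```

```bash
python3 - <<'E'
from h import *
p=sensors.sense()["tcp_pos"];i=cams.camera_info("wrist");gx=np.array([np.cos(G[2]),np.sin(G[2]),0])
for xx in(-.011,0,.011):
  for d in(0,.01,.02,.03):
    q=p+gx*xx+[0,0,d];print(xx,d,((proj("scene",q)[0]-[220,120])*4+[400,0]).round(),((proj("wrist",q,i)[0]-[90,120])*2.4).round())
s=cv2.imread("pics/ts.png")  # scene part: dump hi-zoom of tips
w=cv2.imread("pics/w3.png");sc=cams.read_camera("scene")
r=lambda im,x,y,w_,h,k:cv2.resize(im[y:y+h,x:x+w_],None,fx=k,fy=k,interpolation=cv2.INTER_CUBIC)
cv2.imwrite("pics/tip.png",np.hstack([r(w,216,210,80,70,5),r(sc,245,130,40,35,10)]))
E
```

```text
-0.011 0 [569. 203.] [398. 278.]
-0.011 0.01 [569. 193.] [398. 293.]
-0.011 0.02 [570. 184.] [398. 311.]
-0.011 0.03 [570. 174.] [398. 330.]
0 0 [583. 207.] [398. 239.]
0 0.01 [583. 197.] [398. 253.]
0 0.02 [584. 188.] [398. 269.]
0 0.03 [584. 178.] [398. 286.]
0.011 0 [597. 211.] [398. 199.]
0.011 0.01 [598. 202.] [398. 211.]
0.011 0.02 [598. 192.] [398. 225.]
0.011 0.03 [598. 183.] [398. 240.]
```

View pics/tip.png

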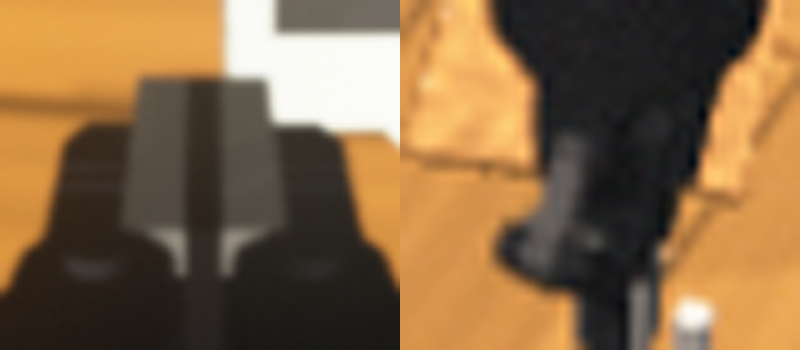

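The tip pictures (grey pad ends at crop row about 253, scene tip about row 183) show the fingertips 25–35 mm higher than the reported TCP. That's why the fingers passed over the tab. I'll go back and push 26 mm lower, which is still clear of the cover because the tips cleared a 154 mm tab at z = 131 mm.

servo_tool:
  deltas:
    - [[-3, 0, 0], [0, 0, 0]]
    - [[-3, 2, 0], [0, 0, 0]]
    - [[-3, 5, 0], [0, 0, 0]]
    - [[-3, 8, 0], [0, 0, 0]]
    - [[-3, 9.3, 0], [0, 0, 0]]
    - [[-3, 9.3, 0], [0, 0, 0]]
    - [[-1, 9.3, 0], [0, 0, 0]]
    - [[1, 9.3, 0], [0, 0, 0]]
    - [[2.6, 9.3, 0], [0, 0, 0]]
    - [[2.6, 9.3, 0], [0, 0, 0]]
    - [[2.6, 9.3, 0], [0, 0, 0]]

```text
clock: 5.32
tcp_pos: [0.5902, -0.0591, 0.1047]
tcp_rot: [-0.706, -0.023, 0.707, -0.023]
contact_force: [-0.4, -0.1, 1.0]
opening: -0.0002
```

servo_tool:
  deltas:
    - [[0, -0.5, 0], [0, 0, 0]]
    - [[0, -1, 0], [0, 0, 0]]
    - [[0, -1.5, 0], [0, 0, 0]]
    - [[0, -2, 0], [0, 0, 0]]
    - [[0, -2.5, 0], [0, 0, 0]]
    - [[0, -3, 0], [0, 0, 0]]
    - [[0, -3.5, 0], [0, 0, 0]]
    - [[0, -4, 0], [0, 0, 0]]
    - [[0, -4.5, 0], [0, 0, 0]]
    - [[0, -5, 0], [0, 0, 0]]

```text
clock: 6.15
tcp_pos: [0.5874, -0.0093, 0.1055]
tcp_rot: [0.707, 0.023, -0.707, 0.023]
contact_force: [0.7, -2.2, 1.1]
opening: 0.0002
```

servo_tool:
  deltas:
    - [[0, -0.5, 0], [0, 0, 0]]
    - [[0, -1, 0], [0, 0, 0]]
    - [[0, -1.5, 0], [0, 0, 0]]
    - [[0, -2, 0], [0, 0, 0]]
    - [[0, -2.5, 0], [0, 0, 0]]
    - [[0, -3, 0], [0, 0, 0]]
    - [[0, -3.5, 0], [0, 0, 0]]
    - [[0, -4, 0], [0, 0, 0]]
    - [[0, -4, 0], [0, 0, 0]]

```text
clock: 6.9
tcp_pos: [0.5846, 0.0315, 0.1049]
tcp_rot: [-0.707, -0.024, 0.707, -0.023]
contact_force: [-0.4, -0.2, -0.3]
opening: -0.0
```

```bash
python3 - <<'E'
from h import *
s=sensors.sense();p=s["tcp_pos"];print(p,s["contact_force"],s["clock"])
c,n=np.cos(G[2]),np.sin(G[2]);d=p[:2]-G[:2];print("gauge xy",c*d[0]+n*d[1],-n*d[0]+c*d[1])
i=cams.camera_info("wrist");im=cams.read_camera("wrist");cv2.imwrite("pics/w4.png",im)
m=((im[...,2]>110)&(im[...,1]<40)&(im[...,0]<40)).astype(np.uint8)
n_,l,st,ce=cv2.connectedComponentsWithStats(m);print([(a.tolist(),b.round().tolist()) for a,b in zip(st,ce) if 30<a[4]<9e4])
for y in(.022,.052,.072,.092):print(y,proj("wrist",place(G,[(.0185,y,.154),(.0185,y-.012,.154),(.0185,y+.012,.154)]),i).round().tolist())
E
```

```text
[0.58461124 0.03148137 0.10491224] [-0.41116496 -0.18975933 -0.26699926] 6.9
gauge xy 0.01877095034765721 0.0635759974999552
[([226, 221, 23, 7, 98], [236.0, 223.0]), ([182, 234, 44, 32, 854], [203.0, 253.0])]
0.022 [[341.0, 255.0], [364.0, 254.0], [317.0, 255.0]]
0.052 [[280.0, 256.0], [305.0, 256.0], [255.0, 256.0]]
0.072 [[238.0, 256.0], [263.0, 256.0], [213.0, 256.0]]
0.092 [[197.0, 256.0], [221.0, 256.0], [173.0, 255.0]]
```

servo_tool:
  deltas:
    - [[0, -0.2, 0], [0, 0, 0]]
    - [[0, -0.4, 0], [0, 0, 0]]
    - [[0, -0.4, 0], [0, 0, 0]]
    - [[0, -0.4, 0], [0, 0, 0]]

```text
clock: 7.28
tcp_pos: [0.5844, 0.0345, 0.1049]
tcp_rot: [-0.707, -0.023, 0.707, -0.023]
contact_force: [0.1, -0.8, 0.0]
opening: -0.0001
```

servo_tool:
  deltas:
    - [[0, -0.2, 0], [0, 0, 0]]
    - [[0, -0.4, 0], [0, 0, 0]]
    - [[0, -0.4, 0], [0, 0, 0]]

```text
clock: 7.53
tcp_pos: [0.5842, 0.0366, 0.105]
tcp_rot: [-0.706, -0.022, 0.707, -0.024]
contact_force: [2.2, -7.8, -2.4]
opening: -0.0001
```

```bash
python3 - <<'E'
from h import *
go([.4296,-.2803,.20],.089-np.pi)
E
```

```text
[-9.38, 30.66, 17.46] [1.5459, -0.0018, -0.0031]
```

servo_tool:
  deltas:
    - [[-2, 1, 0], [0, 0, 0]]
    - [[-6, 1, 0], [0, 0, 0]]
    - [[-9.4, 3, 2], [0.1, 0, 0]]
    - [[-9.4, 6, 4], [0.2, 0, 0]]
    - [[-9.4, 9, 6], [0.35, 0, 0]]
    - [[-9.4, 12, 8], [0.45, 0, 0]]
    - [[-9.4, 15, 9], [0.55, 0, 0]]
    - [[-9.4, 18, 10], [0.7, 0, 0]]
    - [[-9.4, 21, 12], [0.8, 0, 0]]
    - [[-9.4, 24, 14], [0.9, 0, 0]]
    - [[-9.4, 27, 15.5], [1.0, 0, 0]]
    - [[-9.4, 30, 17], [1.1, 0, 0]]
  hand: 8.5

```text
clock: 8.53
tcp_pos: [0.4335, -0.2732, 0.1999]
tcp_rot: [0.614, -0.351, -0.613, -0.351]
contact_force: [0.7, 0.0, -0.2]
opening: 0.085
```

```bash
python3 - <<'E'
from h import *
print(sensors.sense()["clock"])
go([.4296,-.2803,.20],.089-np.pi)
E
```

```text
8.5333
 [-0.01, 0.7, -0.42] [0.4425, -0.0006, 0.0017]
```

servo_tool:
  deltas:
    - [[0, 0.7, -0.4], [0.1, 0, 0]]
    - [[0, 0.7, -0.4], [0.2, 0, 0]]
    - [[0, 0.7, -0.4], [0.3, 0, 0]]
    - [[0, 0.7, -0.4], [0.44, 0, 0]]
    - [[0, 0.7, -0.4], [0.44, 0, 0]]
    - [[0, 0.7, -0.4], [0.44, 0, 0]]

```text
clock: 9.03
tcp_pos: [0.4304, -0.2789, 0.1994]
tcp_rot: [0.524, -0.475, -0.524, -0.475]
contact_force: [-0.5, 1.1, 0.4]
opening: 0.0849
```

```bash
python3 - <<'E'
from h import *
i=cams.camera_info("wrist");im=cams.read_camera("wrist");cv2.imwrite("pics/w5.png",im)
t=cams.read_camera("top");s=cams.read_camera("scene");cv2.imwrite("pics/top5.png",t);cv2.imwrite("pics/sc5.png",s)
L=[(.034,.02,.022),(.034,-.02,.022),(-.034,-.02,.022),(-.034,.02,.022)]
q=proj("wrist",place([.4296,-.2803,.089],L),i);print(q.round(1))
for u in q: cv2.circle(im,tuple(u.round().astype(int)),2,(255,0,255),1)
r=lambda im,x,y,w_,h,k:cv2.resize(im[y:y+h,x:x+w_],None,fx=k,fy=k,interpolation=cv2.INTER_CUBIC)
cv2.imwrite("pics/m5.png",np.hstack([r(im,150,150,220,220,2),r(s,215,150,110,147,3)[:440]]))
E
```

```text
[[229.1 182.7]
 [228.8 150.2]
 [285.7 150.8]
 [284.7 183.3]]
```

View pics/m5.png

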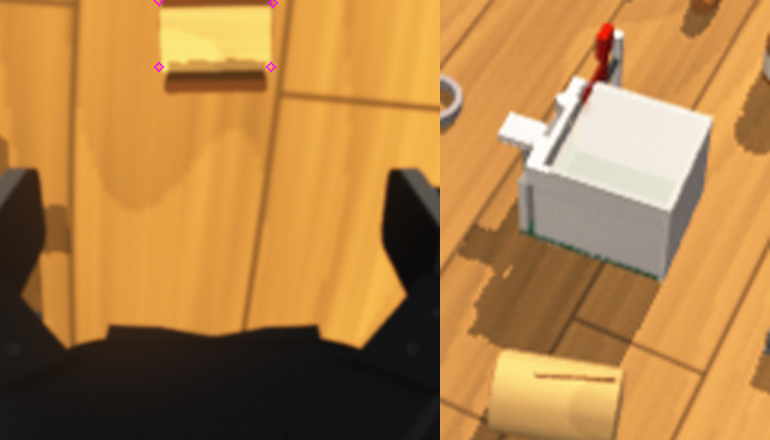

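```bash
python3 - <<'E'
from h import *
go([.4296,-.2803,.04],.089-np.pi)
E
```

```text
[15.93, 0.09, -0.12] [0.0099, -0.0, 0.0002]
```

servo_tool:
  deltas:
    - [[3, 0.1, -0.1], [0.01, 0, 0]]
    - [[6, 0.1, -0.1], [0.01, 0, 0]]
    - [[9, 0.1, -0.1], [0.01, 0, 0]]
    - [[12, 0.1, -0.1], [0.01, 0, 0]]
    - [[14, 0.1, -0.1], [0.01, 0, 0]]
    - [[16, 0.1, -0.1], [0.01, 0, 0]]
    - [[16, 0.1, -0.1], [0.01, 0, 0]]

```text
clock: 9.77
tcp_pos: [0.4268, -0.2789, 0.0345]
tcp_rot: [-0.519, 0.478, 0.524, 0.477]
contact_force: [-0.3, 0.2, -1.0]
opening: 0.0854
```

servo_tool:
  deltas:
    - [[0.5, 0, 0], [0, 0, 0]]
    - [[1, 0, 0], [0, 0, 0]]
    - [[1.5, 0, 0], [0, 0, 0]]
    - [[2, 0, 0], [0, 0, 0]]
    - [[2.5, 0, 0], [0, 0, 0]]
    - [[3, 0, 0], [0, 0, 0]]
    - [[3, 0, 0], [0, 0, 0]]

```text
clock: 10.35
tcp_pos: [0.4287, -0.28, 0.008]
tcp_rot: [-0.52, 0.478, 0.522, 0.478]
contact_force: [-0.2, -0.2, -1.4]
opening: 0.0852
```

```bash
python3 - <<'E'
from h import *
s=sensors.sense();print(s["clock"],s["contact_force"])
i=cams.camera_info("wrist");im=cams.read_camera("wrist");sc=cams.read_camera("scene")
p=s["tcp_pos"];y=R.from_quat(s["tcp_rot"]).as_matrix()[:,1]
r=lambda im,x,y,w_,h,k:cv2.resize(im[y:y+h,x:x+w_],None,fx=k,fy=k,interpolation=cv2.INTER_CUBIC)
for sg in(-1,1):
  for z in(0,.01,.02,.03):
    q=p+y*.0425*sg;q[2]=z;u=proj("scene",q)[0];print(sg,z,((u-[130,210])*7).round());
cv2.imwrite("pics/m6.png",np.hstack([r(sc,130,210,70,80,7),r(im,180,100,120,224,2.5)]))
E
```

```text
10.35 [-0.2037788  -0.19072669 -1.38528813]
-1 0 [351. 370.]
-1 0.01 [348. 356.]
-1 0.02 [345. 343.]
-1 0.03 [342. 329.]
1 0 [165. 302.]
1 0.01 [161. 289.]
1 0.02 [157. 275.]
1 0.03 [153. 261.]
```

View pics/m6.png

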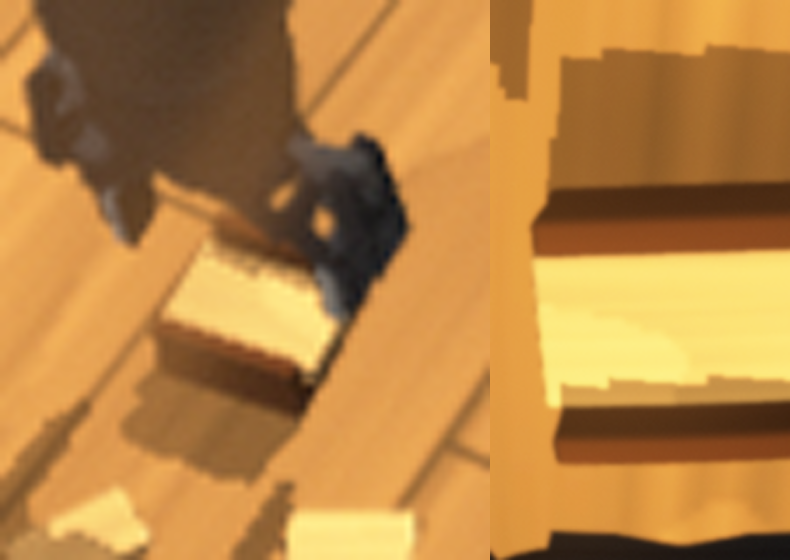

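servo_tool:
  deltas:
    - [[0.5, 0, 0], [0, 0, 0]]
    - [[1, 0, 0], [0, 0, 0]]
    - [[1.4, 0, 0], [0, 0, 0]]
    - [[1.8, 0, 0], [0, 0, 0]]
    - [[1.8, 0, 0], [0, 0, 0]]

```text
clock: 10.87
tcp_pos: [0.4286, -0.28, -0.0101]
tcp_rot: [-0.52, 0.478, 0.522, 0.478]
contact_force: [-1.3, 0.5, 0.0]
opening: 0.0847
```

servo_tool:
  deltas:
    - [[0.2, 0.05, 0], [0, 0, 0]]
    - [[0.4, 0.05, 0], [0, 0, 0]]
    - [[0.6, 0.05, 0], [0, 0, 0]]
    - [[0.6, 0.05, 0], [0, 0, 0]]

```text
clock: 11.2
tcp_pos: [0.4285, -0.2802, -0.0152]
tcp_rot: [-0.521, 0.478, 0.521, 0.478]
contact_force: [-0.4, 0.8, 0.6]
opening: 0.085
```

servo_tool:
  deltas:
    - [[0, 0, 0], [0, 0, 0]]
    - [[0, 0, 0], [0, 0, 0]]
    - [[0, 0, 0], [0, 0, 0]]
    - [[0, 0, 0], [0, 0, 0]]
    - [[0, 0, 0], [0, 0, 0]]
    - [[0, 0, 0], [0, 0, 0]]
  hand: 6
  grip_force: 30

```text
clock: 11.7
tcp_pos: [0.4288, -0.2803, -0.0147]
tcp_rot: [0.521, -0.478, -0.521, -0.478]
contact_force: [0.3, -0.6, -0.4]
opening: 0.0602
```

servo_tool:
  deltas:
    - [[0, 0, 0], [0, 0, 0]]
    - [[0, 0, 0], [0, 0, 0]]
    - [[0, 0, 0], [0, 0, 0]]
    - [[0, 0, 0], [0, 0, 0]]
    - [[0.3, 0, 0], [0, 0, 0]]
    - [[0.6, 0, 0], [0, 0, 0]]
    - [[0.8, 0, 0], [0, 0, 0]]
    - [[0.8, 0, 0], [0, 0, 0]]
  hand: 8.5

```text
clock: 12.37
tcp_pos: [0.4283, -0.2801, -0.0236]
tcp_rot: [-0.521, 0.478, 0.521, 0.478]
contact_force: [-0.4, -0.1, -0.2]
opening: 0.0847
```

servo_tool:
  deltas:
    - [[0, 0, 0], [0, 0, 0]]
    - [[0, 0, 0], [0, 0, 0]]
    - [[0, 0, 0], [0, 0, 0]]
    - [[0, 0, 0], [0, 0, 0]]
    - [[0, 0, 0], [0, 0, 0]]
  hand: 6

```text
clock: 12.78
tcp_pos: [0.429, -0.2804, -0.0225]
tcp_rot: [0.521, -0.478, -0.521, -0.478]
contact_force: [0.2, 0.0, 1.4]
opening: 0.0668
```

Contact at 66.8 mm is probably only a shallow hold, so I'll regrip 5 mm lower.

servo_tool:
  deltas:
    - [[0, 0, 0], [0, 0, 0]]
    - [[0, 0, 0], [0, 0, 0]]
    - [[0, 0, 0], [0, 0, 0]]
    - [[0.2, 0, 0], [0, 0, 0]]
    - [[0.4, 0, 0], [0, 0, 0]]
    - [[0.5, 0, 0], [0, 0, 0]]
    - [[0.5, 0, 0], [0, 0, 0]]
  hand: 8.5

```text
clock: 13.37
tcp_pos: [0.4284, -0.2802, -0.0283]
tcp_rot: [-0.521, 0.478, 0.521, 0.478]
contact_force: [0.4, 0.1, 0.3]
opening: 0.085
```

servo_tool:
  deltas:
    - [[0, 0, 0], [0, 0, 0]]
    - [[0, 0, 0], [0, 0, 0]]
    - [[0, 0, 0], [0, 0, 0]]
    - [[0, 0, 0], [0, 0, 0]]
    - [[0, 0, 0], [0, 0, 0]]
    - [[0, 0, 0], [0, 0, 0]]
  hand: 6

```text
clock: 13.87
tcp_pos: [0.429, -0.2804, -0.0275]
tcp_rot: [0.521, -0.478, -0.521, -0.478]
contact_force: [-0.6, 0.2, 1.8]
opening: 0.0669
```

servo_tool:
  deltas:
    - [[-1, 0, 0], [0, 0, 0]]
    - [[-2.5, 0, 0], [0, 0, 0]]
    - [[-5, 0, 0], [0, 0, 0]]
    - [[-8, 0, 0], [0, 0, 0]]
    - [[-11, 0, 0], [0, 0, 0]]
    - [[-14, 0, 0], [0, 0, 0]]
    - [[-17, 0, 0], [0, 0, 0]]
    - [[-19.5, 0, 0], [0, 0, 0]]
    - [[-19.5, 0, 0], [0, 0, 0]]

```text
clock: 14.62
tcp_pos: [0.4305, -0.2817, 0.1743]
tcp_rot: [0.524, -0.477, -0.518, -0.479]
contact_force: [1.0, 0.0, 0.2]
opening: 0.0672
```

```bash
python3 - <<'E'
from h import *
s=sensors.sense();print(s["tcp_pos"],s["opening"])
go([.45,.295,.17],.066-np.pi)
cv2.imwrite("pics/w7.png",cams.read_camera("wrist"));cv2.imwrite("pics/sc7.png",cams.read_camera("scene"))
E
```

```text
[ 0.43053483 -0.28166867  0.17434651] 0.0672284035782656
 [0.2, -6.89, 57.29] [0.0199, -0.005, 0.0082]
```

servo_tool:
  deltas:
    - [[0, 0, 1.5], [0, 0, 0]]
    - [[0, -0.5, 4], [0, 0, 0]]
    - [[0, -1, 7], [0, 0, 0]]
    - [[0, -1, 10], [0, 0, 0]]
    - [[0, -1.5, 13], [0, 0, 0]]
    - [[0, -2, 16], [0, 0, 0]]
    - [[0, -2, 19], [0, 0, 0]]
    - [[0, -2.5, 22], [0, 0, 0]]
    - [[0, -3, 25], [0, 0, 0]]
    - [[0, -3.5, 28], [0, 0, 0]]
    - [[0, -4, 31], [0, 0, 0]]
    - [[0, -4, 34], [0, 0, 0]]

```text
clock: 15.72
tcp_pos: [0.4387, 0.0632, 0.1657]
tcp_rot: [-0.521, 0.479, 0.521, 0.477]
contact_force: [0.4, -0.3, -1.1]
opening: 0.067
```

```bash
python3 - <<'E'
from h import *
s=sensors.sense();print(s["tcp_pos"],s["opening"],s["clock"])
go([.45,.295,.17],.066-np.pi)
E
```

```text
[0.43868821 0.06324303 0.16573396] 0.06702621104031174 15.7167
 [-0.45, -3.12, 22.99] [0.0201, -0.0008, -0.0024]
```

servo_tool:
  deltas:
    - [[-0.4, -1, 3], [0, 0, 0]]
    - [[-0.4, -1.5, 6], [0.02, 0, 0]]
    - [[-0.4, -2, 9], [0.02, 0, 0]]
    - [[-0.4, -2, 12], [0.02, 0, 0]]
    - [[-0.4, -2.5, 15], [0.02, 0, 0]]
    - [[-0.4, -3, 18], [0.02, 0, 0]]
    - [[-0.4, -3.1, 21], [0.02, 0, 0]]
    - [[-0.4, -3.1, 23], [0.02, 0, 0]]
    - [[-0.4, -3.1, 23], [0.02, 0, 0]]
    - [[-0.4, -3.1, 23], [0.02, 0, 0]]
    - [[-0.4, -3.1, 23], [0.02, 0, 0]]
    - [[-0.4, -3.1, 23], [0.02, 0, 0]]

```text
clock: 16.72
tcp_pos: [0.4505, 0.2928, 0.1709]
tcp_rot: [0.516, -0.484, -0.516, -0.483]
contact_force: [-1.1, 0.4, -1.4]
opening: 0.067
```

servo_tool:
  deltas:
    - [[2, 0, 0], [0, 0, 0]]
    - [[5, 0, 0], [0, 0, 0]]
    - [[8, 0, 0], [0, 0, 0]]
    - [[11, 0, 0], [0, 0, 0]]
    - [[14, 0, 0], [0, 0, 0]]
    - [[16, 0, 0], [0, 0, 0]]
    - [[17.5, 0, 0], [0, 0, 0]]
    - [[17.5, 0, 0], [0, 0, 0]]
    - [[17.5, 0, 0], [0, 0, 0]]

```text
clock: 17.47
tcp_pos: [0.4506, 0.2926, -0.0039]
tcp_rot: [0.516, -0.484, -0.516, -0.483]
contact_force: [0.6, 0.4, 0.7]
opening: 0.0671
```

```bash
python3 - <<'E'
from h import *
s=sensors.sense();print(s["tcp_pos"],s["opening"],s["clock"],s["contact_force"])
go([.45,.295,-.0325],.066-np.pi)
E
```

```text
[ 0.45059942  0.29263577 -0.00388287] 0.06710826236473545 17.4667 [0.64355886 0.42453103 0.6995533 ]
 [2.86, 0.04, 0.24] [-0.0009, -0.0012, -0.0005]
```

servo_tool:
  deltas:
    - [[0.7, 0, 0], [0, 0, 0]]
    - [[1.4, 0, 0], [0, 0, 0]]
    - [[2.1, 0, 0], [0, 0, 0]]
    - [[2.5, 0, 0], [0, 0, 0]]
    - [[2.8, 0, 0], [0, 0, 0]]
    - [[2.8, 0, 0], [0, 0, 0]]

```text
clock: 17.97
tcp_pos: [0.4502, 0.2933, -0.0327]
tcp_rot: [0.516, -0.484, -0.516, -0.483]
contact_force: [0.4, 0.1, -1.0]
opening: 0.0671
```

servo_tool:
  deltas:
    - [[0.1, 0, 0], [0, 0, 0]]
    - [[0.2, 0, 0], [0, 0, 0]]
    - [[0.2, 0, 0], [0, 0, 0]]

```text
clock: 18.22
tcp_pos: [0.4508, 0.2939, -0.0335]
tcp_rot: [0.516, -0.483, -0.516, -0.483]
contact_force: [-0.8, -0.2, 0.6]
opening: 0.0668
```

servo_tool:
  deltas:
    - [[0.05, 0, 0], [0, 0, 0]]
    - [[0.05, 0, 0], [0, 0, 0]]
    - [[0.05, 0, 0], [0, 0, 0]]
    - [[0.05, 0, 0], [0, 0, 0]]
    - [[0.05, 0, 0], [0, 0, 0]]
    - [[-2, 0, 0], [0, 0, 0]]
    - [[-5, 0, 0], [0, 0, 0]]
    - [[-8, 0, 0], [0, 0, 0]]
    - [[-11, 0, 0], [0, 0, 0]]
    - [[-14, 0, 0], [0, 0, 0]]
    - [[-15, 0, 0], [0, 0, 0]]
    - [[-15, 0, 0], [0, 0, 0]]
  hand: 8.5

```text
clock: 19.22
tcp_pos: [0.452, 0.2949, 0.1202]
tcp_rot: [0.516, -0.481, -0.516, -0.485]
contact_force: [-0.7, 0.1, 0.5]
opening: 0.0848
```

```bash
python3 - <<'E'
from h import *
s=sensors.sense();print(s["tcp_pos"],s["opening"],s["clock"])
i=cams.camera_info("wrist");im=cams.read_camera("wrist");cv2.imwrite("pics/w8.png",im)
t=cams.read_camera("top");cv2.imwrite("pics/top8.png",t);sc=cams.read_camera("scene");cv2.imwrite("pics/sc8.png",sc)
L=[(.034,.02,.016),(.034,-.02,.016),(-.034,-.02,.016),(-.034,.02,.016)]
P=place([.45,.294,.066],L)
u=proj("wrist",P,i);print(u.round(1).tolist())
for a in u: cv2.circle(im,tuple(a.round().astype(int)),2,(255,0,255),1)
u2=proj("scene",P);print(u2.round(1).tolist())
c=u.mean(0).astype(int);x0,y0=max(0,c[0]-60),max(0,c[1]-50)
r=lambda im,x,y,w_,h,k:cv2.resize(im[y:y+h,x:x+w_],None,fx=k,fy=k,interpolation=cv2.INTER_CUBIC)
d=u2.mean(0).astype(int)
print(x0,y0,d)
A=r(im,x0,y0,120,150,3.5);B=r(sc,d[0]-30,d[1]-43,50,75,7);h=min(len(A),len(B))
cv2.imwrite("pics/m8.png",np.hstack([A[:h],B[:h]]))
E
```

```text
[0.45198671 0.2949086  0.12022162] 0.08484925045199986 19.2167
[[224.4, 200.3], [223.4, 160.2], [294.6, 160.3], [293.4, 200.4]]
[[274.0, 131.7], [269.8, 138.8], [251.8, 133.7], [256.2, 126.6]]
198 130 [262 132]
```

View pics/m8.png

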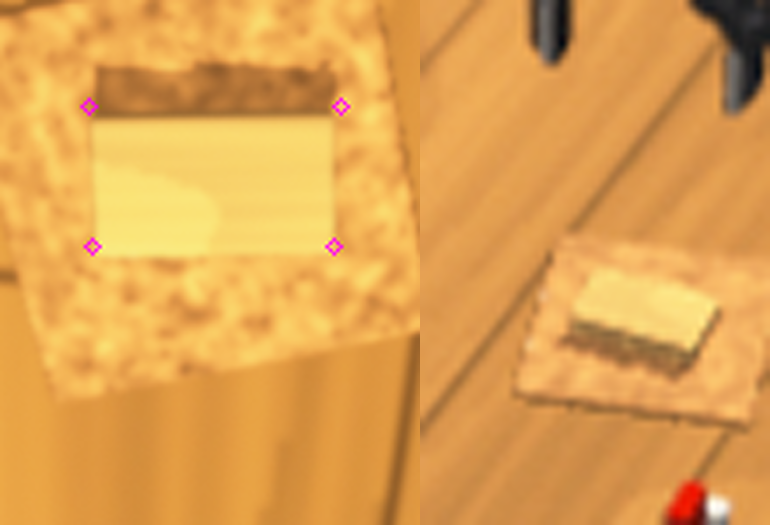

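The blank lies flat and free on the pad, with its corners in the wrist crop at (92,118), (332,116), (335,256) and (94,258). I'll fit its pose from those.

```bash
python3 - <<'E'
from h import *
i=cams.camera_info("wrist")
L=[(.034,.02,.016),(.034,-.02,.016),(-.034,-.02,.016),(-.034,.02,.016)]
w=lambda u,v:(198+u/3.5,130+v/3.5)
p,r=fit([.45,.294,.066],[("wrist",L,[w(94,258),w(92,118),w(332,116),w(335,256)],i)]);print(p.round(4),r.round(1).tolist())
s=lambda u,v:(232+(u-420)/7,89+v/7)
p2,r=fit([.45,.294,.066],[("scene",[L[0],L[1],L[2],L[3]],[s(720,308),s(692,352),s(570,322),s(600,270)],None)]);print(p2.round(4),r.round(1).tolist())
E
```

```text
[0.4471 0.2938 0.0753] [[-0.7, 0.5], [-1.6, -0.3], [2.3, -0.4], [0.5, 0.4]]
[0.4562 0.2912 0.0623] [[0.4, -0.3], [0.2, 0.6], [-0.4, -0.3], [-0.2, 0.0]]
```

```bash
python3 - <<'E'
from h import *
go([.428,.2921,.06],.072-np.pi/2)
E
```

```text
[5.48, 2.19, 0.02] [-1.5768, 0.0006, -0.002]
```

servo_tool:
  deltas:
    - [[0, 0.5, 0], [-0.12, 0, 0]]
    - [[0, 1, 0], [-0.24, 0, 0]]
    - [[0, 1.5, 0], [-0.36, 0, 0]]
    - [[0, 2.2, 0], [-0.48, 0, 0]]
    - [[0, 2.2, 0], [-0.6, 0, 0]]
    - [[0, 2.2, 0], [-0.72, 0, 0]]
    - [[0, 2.2, 0], [-0.84, 0, 0]]
    - [[0, 2.2, 0], [-0.96, 0, 0]]
    - [[0, 2.2, 0], [-1.08, 0, 0]]
    - [[0, 2.2, 0], [-1.2, 0, 0]]
    - [[0, 2.2, 0], [-1.32, 0, 0]]
    - [[0, 2.2, 0], [-1.44, 0, 0]]

```text
clock: 20.37
tcp_pos: [0.428, 0.2916, 0.1142]
tcp_rot: [-0.706, 0.022, 0.708, 0.02]
contact_force: [-0.6, 0.2, -0.5]
opening: 0.0849
```

servo_tool:
  deltas:
    - [[1, 0, 0], [-0.12, 0, 0]]
    - [[3, 0, 0], [-0.137, 0, 0]]
    - [[5.5, 0, 0], [-0.137, 0, 0]]
    - [[5.5, 0, 0], [-0.137, 0, 0]]
    - [[5.5, 0, 0], [-0.137, 0, 0]]

```text
clock: 20.78
tcp_pos: [0.4276, 0.2908, 0.059]
tcp_rot: [-0.706, -0.024, 0.708, -0.027]
contact_force: [0.2, 0.5, 0.5]
opening: 0.0848
```

```bash
python3 - <<'E'
from h import *
s=sensors.sense();print(s["tcp_pos"],s["opening"],s["clock"],s["q"].round(2))
go([.428,.2921,-.024],.072-np.pi/2)
E
```

```text
[0.42763783 0.29084452 0.05902437] 0.08476036035608626 20.7833 [ 0.99 -0.15 -0.35 -0.   -1.37  0.66]
 [8.3, -0.16, -0.07] [0.0, 0.0032, -0.0041]
```

servo_tool:
  deltas:
    - [[2, -0.1, 0], [0, 0, 0]]
    - [[4, -0.1, 0], [0, 0, 0]]
    - [[6, -0.1, 0], [0, 0, 0]]
    - [[7.3, -0.1, 0], [0, 0, 0]]
    - [[8.3, -0.1, 0], [0, 0, 0]]
    - [[8.3, -0.1, 0], [0, 0, 0]]
    - [[8.3, -0.1, 0], [0, 0, 0]]

```text
clock: 21.37
tcp_pos: [0.429, 0.2934, -0.021]
tcp_rot: [0.707, 0.026, -0.706, 0.026]
contact_force: [0.3, -0.4, 0.4]
opening: 0.085
```

servo_tool:
  deltas:
    - [[0, 0, 0], [0, 0, 0]]
    - [[0, 0, 0], [0, 0, 0]]
    - [[0, 0, 0], [0, 0, 0]]
    - [[0, 0, 0], [0, 0, 0]]
    - [[0, 0, 0], [0, 0, 0]]
    - [[0, 0, 0], [0, 0, 0]]
    - [[0, 0, 0], [0, 0, 0]]
    - [[0, 0, 0], [0, 0, 0]]
  hand: 3
  grip_force: 40

```text
clock: 22.03
tcp_pos: [0.4291, 0.2938, -0.0206]
tcp_rot: [0.707, 0.026, -0.706, 0.025]
contact_force: [-1.7, -0.5, 6.0]
opening: 0.0378
```

servo_tool:
  deltas:
    - [[-1, 0, 0], [0, 0, 0]]
    - [[-3, 0, 0], [0, 0, 0]]
    - [[-6, 0, 0], [0, 0, 0]]
    - [[-9, 0, 0], [0, 0, 0]]
    - [[-12, 0, 0], [0, 0, 0]]
    - [[-15, 0, 0], [0, 0, 0]]
    - [[-17, 0, 0], [0, 0, 0]]
    - [[-17, 0, 0], [0, 0, 0]]

```text
clock: 22.7
tcp_pos: [0.4302, 0.2943, 0.1541]
tcp_rot: [0.709, 0.027, -0.704, 0.024]
contact_force: [0.7, -0.4, 0.5]
opening: 0.0378
```

```bash
python3 - <<'E'
from h import *
s=sensors.sense();print(s["tcp_pos"],s["opening"],s["clock"])
go(place(G,(-.075,0,.12))[0],G[2]-np.pi/2)
i=cams.camera_info("wrist");im=cams.read_camera("wrist");cv2.imwrite("pics/w9.png",im)
# refine gauge: edge rows/cols in w2 not stored with pose; skip
E
```

```text
[0.43021505 0.29433551 0.15414709] 0.03775047973369598 22.7
 [3.28, 33.65, -4.07] [0.0058, -0.0063, 0.0048]
```

servo_tool:
  deltas:
    - [[0, 1.5, 0], [0, 0, 0]]
    - [[0, 4, -0.5], [0, 0, 0]]
    - [[0, 7, -1], [0, 0, 0]]
    - [[0, 10, -1], [0, 0, 0]]
    - [[0, 13, -1.5], [0, 0, 0]]
    - [[0, 16, -2], [0, 0, 0]]
    - [[0, 19, -2], [0, 0, 0]]
    - [[0, 22, -2.5], [0, 0, 0]]
    - [[0, 25, -3], [0, 0, 0]]
    - [[0, 28, -3.5], [0, 0, 0]]
    - [[0, 31, -4], [0, 0, 0]]
    - [[0, 33.6, -4], [0, 0, 0]]

```text
clock: 23.75
tcp_pos: [0.4919, -0.0413, 0.1467]
tcp_rot: [-0.706, -0.025, 0.708, -0.025]
contact_force: [0.1, 0.3, -0.3]
opening: 0.0383
```

servo_tool:
  deltas:
    - [[1, 0, 0], [0.005, 0, 0]]
    - [[3.3, 0, 0], [0.005, -0.005, 0.005]]
    - [[3.3, 0, 0], [0.005, -0.005, 0.005]]
    - [[3.3, 0, 0], [0.005, -0.005, 0.005]]

```text
clock: 24.08
tcp_pos: [0.4911, -0.0393, 0.1133]
tcp_rot: [-0.703, -0.022, 0.71, -0.026]
contact_force: [-0.4, -0.6, 0.4]
opening: 0.0384
```

```bash
python3 - <<'E'
from h import *
s=sensors.sense();print(s["tcp_pos"],s["opening"],s["clock"])
go(place(G,(-.067,0,.063))[0],G[2]-np.pi/2)
i=cams.camera_info("wrist");im=cams.read_camera("wrist");cv2.imwrite("pics/w10.png",im);import pickle;pickle.dump(i,open("w10.pkl","wb"))
for n,L in dict(cov=(.024,.06,.115),cov2=(.024,-.06,.115),backL=(.143,.06,.115),backR=(.143,-.06,.115),nL=(-.008,.03,.112),nR=(-.008,-.03,.112),eL=(0,.0235,.112),eR=(0,-.0235,.112)).items(): print(n,proj("wrist",place(G,L),i)[0].round(1))
E
```

```text
[ 0.49108714 -0.03934826  0.11328043] 0.03835422415886132 24.0833
 [5.02, -0.12, -1.27] [0.0008, 0.0094, -0.0057]
cov [153.2  54.5]
cov2 [355.5  54.5]
backL [ 165.5 -100.1]
backR [344.  -99.7]
nL [203.4 104.4]
nR [305.3 104.4]
eL [214.1  90.7]
eR [294.5  90.7]
```

servo_tool:
  deltas:
    - [[0, -0.1, -1.25], [0, 0.009, -0.005]]
    - [[1.5, -0.1, -1.25], [0, 0.009, -0.005]]
    - [[3, -0.1, -1.25], [0, 0.009, -0.005]]
    - [[4.2, -0.1, -1.25], [0, 0.009, -0.005]]
    - [[5, -0.1, -1.25], [0, 0.009, -0.005]]
    - [[5, -0.1, -1.25], [0, 0.009, -0.005]]
    - [[5, -0.1, -1.25], [0, 0.009, -0.005]]

```text
clock: 24.72
tcp_pos: [0.5049, -0.0374, 0.0656]
tcp_rot: [0.708, 0.024, -0.705, 0.024]
contact_force: [1.1, -0.3, 0.6]
opening: 0.0382
```

```bash
python3 - <<'E'
from h import *
s=sensors.sense();print(s["tcp_pos"],s["opening"],s["clock"],s["contact_force"])
go(place(G,(-.067,0,.063))[0],G[2]-np.pi/2)
i=cams.camera_info("wrist");im=cams.read_camera("wrist");cv2.imwrite("pics/w11.png",im);import pickle;pickle.dump(i,open("w11.pkl","wb"))
p=s["tcp_pos"];d=p[:2]-G[:2];c,n=np.cos(G[2]),np.sin(G[2]);gx,gy=c*d[0]+n*d[1],-n*d[0]+c*d[1];print(gx,gy)
q=proj("wrist",place(G,[(gx+.054,gy+.02,.0996),(gx+.054,gy-.02,.0996),(.024,.06,.115),(.024,-.06,.115),(-.008,.03,.112),(-.008,-.03,.112),(0,.0235,.112),(0,-.0235,.112)]),i);print(q.round(1).tolist())
x0,y0=136,40
r=cv2.resize(im[y0:y0+170,x0:x0+240],None,fx=3.3,fy=3.3,interpolation=cv2.INTER_CUBIC)
for a in q: cv2.circle(r,tuple(((a-[x0,y0])*3.3).round().astype(int)),3,(255,0,255),1)
cv2.imwrite("pics/m11.png",r)
E
```

```text
[ 0.50492416 -0.03743807  0.06558669] 0.03823987758423914 24.7167 [ 1.08012516 -0.30977995  0.62504284]
 [0.26, 0.01, 0.17] [0.0013, -0.0041, -0.0006]
-0.06531341209380521 9.576306704704458e-05
[[214.1, 137.6], [297.9, 137.7], [122.0, 66.2], [390.6, 66.6], [188.0, 132.9], [324.5, 133.1], [202.1, 114.3], [310.5, 114.4]]
```

View pics/m11.png

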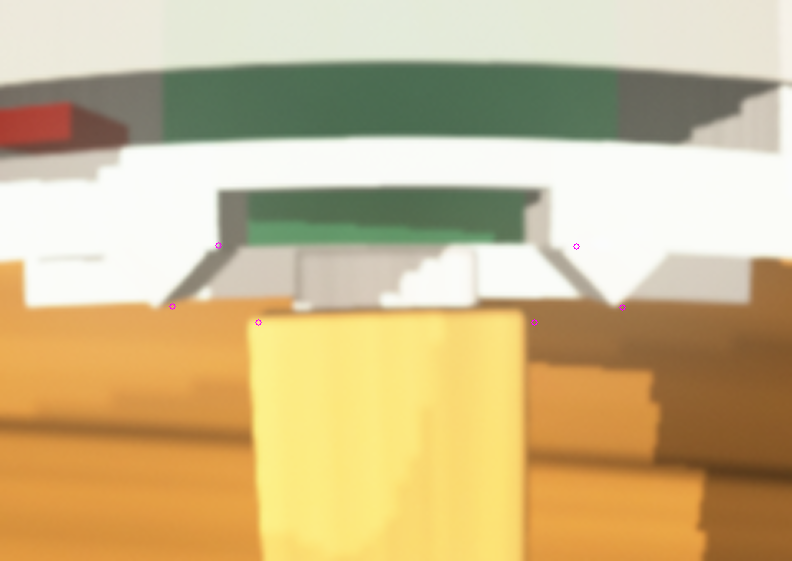

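Predictions carry a systematic offset of about 1.5 mm, but the blank (centre col 386.5) and the ledge and slot (cols 385 and 384.5) agree. The blank is yawed about 0.025 rad to +y, so I'll trim that, lower it and insert.

servo_tool:
  deltas:
    - [[0.1, -0.1, 0], [0.025, 0, 0]]
    - [[0.2, -0.1, 0], [0.025, 0, 0]]
    - [[0.3, -0.1, 0], [0.025, 0, 0]]
    - [[0.4, -0.1, 0], [0.025, 0, 0]]
    - [[0.4, -0.1, 0], [0.025, 0, 0]]

```text
clock: 25.18
tcp_pos: [0.5048, -0.0365, 0.0612]
tcp_rot: [0.708, 0.015, -0.705, 0.015]
contact_force: [0.2, -0.4, -0.8]
opening: 0.0378
```

servo_tool:
  deltas:
    - [[0, 0, -0.4], [0, 0, 0]]
    - [[0, 0, -0.8], [0, 0, 0]]
    - [[0, 0, -1.2], [0, 0, 0]]
    - [[0, 0, -1.6], [0, 0, 0]]
    - [[0, 0, -2.0], [0, 0, 0]]
    - [[0, 0, -2.0], [0, 0, 0]]

```text
clock: 25.68
tcp_pos: [0.5253, -0.0356, 0.061]
tcp_rot: [0.708, 0.015, -0.706, 0.015]
contact_force: [-0.1, 0.1, -0.4]
opening: 0.0382
```

servo_tool:
  deltas:
    - [[0, -0.03, -0.4], [0, 0, 0]]
    - [[0, -0.05, -0.8], [0, 0, 0]]
    - [[0, -0.05, -1.2], [0, 0, 0]]
    - [[0, -0.05, -1.2], [0, 0, 0]]
    - [[0, -0.05, -1.2], [0, 0, 0]]

```text
clock: 26.1
tcp_pos: [0.5368, -0.0346, 0.0611]
tcp_rot: [0.708, 0.015, -0.706, 0.015]
contact_force: [0.1, 0.2, 0.2]
opening: 0.0381
```

```bash
python3 - <<'E'
from h import *
s=sensors.sense();p=s["tcp_pos"];d=p[:2]-G[:2];c,n=np.cos(G[2]),np.sin(G[2]);print(p,c*d[0]+n*d[1],-n*d[0]+c*d[1],s["contact_force"])
i=cams.camera_info("wrist");im=cams.read_camera("wrist");cv2.imwrite("pics/w12.png",im)
# blank = saturated yellow; report left/right edges per row, and white slot edges
hsv=cv2.cvtColor(im,cv2.COLOR_BGR2HSV)
m=(hsv[...,0]>20)&(hsv[...,0]<32)&(hsv[...,1]>60)&(hsv[...,2]>170)
for r in range(110,185,6):
  x=np.flatnonzero(m[r,150:360])+150; print(r,(x.min(),x.max(),len(x)) if len(x) else None, im[r,196:320:8].mean(1).round().astype(int).tolist())
E
```

```text
[ 0.53681481 -0.03456137  0.06114094] -0.03330216412648704 0.0008501452004277884 [0.12063135 0.17761944 0.17703091]
110 None [220, 220, 221, 221, 221, 221, 221, 222, 221, 222, 222, 222, 221, 221, 221, 221]
116 None [220, 221, 220, 220, 221, 221, 221, 221, 221, 221, 221, 221, 221, 221, 221, 220]
122 None [220, 220, 221, 221, 220, 221, 221, 221, 221, 221, 221, 221, 221, 221, 220, 221]
128 None [220, 220, 220, 221, 221, 221, 221, 221, 221, 221, 221, 221, 221, 220, 220, 220]
134 (np.int64(232), np.int64(232), 1) [218, 216, 212, 201, 190, 191, 190, 181, 180, 181, 170, 174, 149, 112, 105, 104]
140 (np.int64(211), np.int64(292), 82) [93, 93, 203, 208, 206, 203, 206, 204, 205, 205, 194, 199, 193, 93, 92, 91]
146 (np.int64(212), np.int64(293), 82) [94, 94, 184, 208, 206, 204, 205, 204, 205, 197, 194, 199, 193, 94, 93, 93]
152 (np.int64(212), np.int64(266), 55) [113, 113, 179, 206, 204, 201, 202, 196, 194, 184, 164, 156, 159, 115, 115, 112]
158 None [165, 184, 200, 217, 231, 240, 241, 243, 244, 246, 247, 247, 247, 247, 248, 248]
164 None [248, 247, 247, 247, 247, 247, 247, 247, 247, 247, 247, 248, 248, 247, 248, 249]
170 (np.int64(293), np.int64(293), 1) [248, 247, 246, 245, 244, 245, 244, 242, 241, 237, 235, 231, 224, 221, 248, 248]
176 (np.int64(242), np.int64(293), 52) [248, 115, 131, 159, 156, 154, 204, 204, 203, 196, 194, 200, 193, 193, 248, 249]
182 (np.int64(241), np.int64(293), 53) [248, 116, 185, 158, 155, 153, 204, 203, 196, 196, 195, 200, 192, 194, 248, 251]
```

```bash
python3 - <<'E'
import cv2
im=cv2.imread("pics/w12.png").mean(2).round().astype(int)
for r in(178,184,190): print(r,im[r,192:220].tolist(),im[r,286:314].tolist())
E
```

```text
178 [248, 248, 248, 248, 248, 249, 248, 244, 229, 179, 134, 118, 116, 116, 117, 117, 122, 138, 159, 174, 172, 153, 144, 151, 159, 162, 161, 160] [200, 200, 200, 198, 196, 195, 193, 185, 171, 154, 153, 170, 186, 191, 193, 204, 227, 241, 247, 248, 248, 248, 248, 248, 248, 248, 248, 249]
184 [248, 248, 248, 248, 248, 248, 248, 247, 241, 210, 153, 122, 124, 142, 166, 183, 189, 191, 191, 191, 188, 176, 156, 149, 156, 159, 160, 159] [200, 200, 199, 198, 196, 194, 192, 185, 172, 164, 175, 190, 194, 195, 196, 208, 231, 243, 247, 248, 248, 248, 249, 249, 250, 250, 251, 251]
190 [250, 249, 249, 248, 247, 245, 242, 240, 236, 219, 195, 188, 188, 189, 189, 188, 189, 189, 189, 189, 187, 176, 153, 143, 150, 157, 158, 158] [200, 199, 198, 197, 195, 194, 192, 183, 167, 149, 149, 156, 160, 161, 161, 161, 161, 162, 162, 174, 200, 227, 241, 246, 247, 248, 248, 248]
```

servo_tool:
  deltas:
    - [[0, -0.08, 0], [0, 0, 0]]
    - [[0.05, -0.08, 0], [0, 0, 0]]
    - [[0.05, -0.08, 0], [0, 0, 0]]

```text
clock: 26.4
tcp_pos: [0.5366, -0.0337, 0.0608]
tcp_rot: [0.708, 0.015, -0.706, 0.015]
contact_force: [-0.7, -0.7, -0.1]
opening: 0.038
```

servo_tool:
  deltas:
    - [[0, 0, 0], [0, 0, 0]]
    - [[0, 0, 0], [0, 0, 0]]
    - [[0, 0, 0], [0, 0, 0]]
    - [[-1, 0, 0], [0, 0, 0]]
    - [[-3, 0, 0], [0, 0, 0]]
    - [[-5, 0, 0], [0, 0, 0]]
    - [[-5, 0, 2], [0, 0, 0]]
    - [[-5, 0, 4], [0, 0, 0]]
    - [[-5, 0, 4], [0, 0, 0]]
  hand: 6

```text
clock: 27.15
tcp_pos: [0.4952, -0.0355, 0.1124]
tcp_rot: [0.709, 0.015, -0.705, 0.015]
contact_force: [2.0, -0.4, -0.8]
opening: 0.0602
```

```bash
python3 - <<'E'
from h import *
s=sensors.sense();p=s["tcp_pos"];d=p[:2]-G[:2];c,n=np.cos(G[2]),np.sin(G[2]);print(s["clock"],p,c*d[0]+n*d[1],-n*d[0]+c*d[1],s["opening"])
i=cams.camera_info("wrist");im=cams.read_camera("wrist");cv2.imwrite("pics/w13.png",im)
hsv=cv2.cvtColor(im,cv2.COLOR_BGR2HSV)
m=(hsv[...,0]>20)&(hsv[...,0]<32)&(hsv[...,1]>60)&(hsv[...,2]>140)
for r in range(60,300,8):
  x=np.flatnonzero(m[r,150:360])+150
  if len(x)>8: print(r,x.min(),x.max(),len(x))
for X in(-.046,0,.022):print(X,proj("wrist",place(G,[(X,.02,.097),(X,-.02,.097)]),i).round(1).tolist())
E
```

```text
27.15 [ 0.49524017 -0.03553681  0.11237164] -0.07484991066737895 0.00263538307810173 0.06016733524016474
68 222 285 63
92 243 286 43
100 223 284 39
108 237 284 48
116 169 284 62
124 224 284 61
132 225 284 60
140 225 285 61
148 226 285 60
156 226 285 60
164 226 285 60
-0.046 [[228.3, 170.5], [289.3, 169.1]]
0 [[225.7, 99.9], [288.7, 98.4]]
0.022 [[224.8, 66.2], [287.9, 64.7]]
```

servo_tool:
  deltas:
    - [[0, 0.1, 0], [0, 0, 0]]
    - [[0, 0.1, 0], [0, 0, 0]]
    - [[0, 0.1, 0], [0, 0, 0]]
    - [[0, 0.1, 0], [0, 0, 0]]
    - [[1.5, 0.1, 0], [0, 0, 0]]
    - [[3, 0.1, 0], [0, 0, 0]]
    - [[4, 0.1, 0], [0, 0, 0]]
    - [[4.8, 0.1, 0], [0, 0, 0]]
    - [[4.8, 0.1, 0], [0, 0, 0]]
    - [[4.8, 0.1, 0], [0, 0, 0]]
  hand: 0

```text
clock: 28.03
tcp_pos: [0.4968, -0.0366, 0.0626]
tcp_rot: [0.708, 0.015, -0.706, 0.015]
contact_force: [0.8, -0.2, 0.1]
opening: -0.0
```

servo_tool:
  deltas:
    - [[0, 0, -0.5], [0, 0, 0]]
    - [[0, 0, -1], [0, 0, 0]]
    - [[0, -0.03, -1.5], [0, 0, 0]]
    - [[0, -0.05, -2], [0, 0, 0]]
    - [[0, -0.06, -2.5], [0, 0, 0]]
    - [[0, -0.07, -3], [0, 0, 0]]
    - [[0, -0.08, -3.5], [0, 0, 0]]
    - [[0, -0.1, -4], [0, 0, 0]]

```text
clock: 28.7
tcp_pos: [0.5373, -0.0339, 0.0631]
tcp_rot: [0.708, 0.015, -0.705, 0.015]
contact_force: [-2.8, -0.9, 2.7]
opening: -0.0001
```

servo_tool:
  deltas:
    - [[0, 0, -0.5], [0, 0, 0]]
    - [[0, -0.02, -1], [0, 0, 0]]
    - [[0, -0.04, -1.5], [0, 0, 0]]
    - [[0, -0.05, -2], [0, 0, 0]]
    - [[0, -0.05, -2.4], [0, 0, 0]]
    - [[0, -0.05, -2.4], [0, 0, 0]]

```text
clock: 29.2
tcp_pos: [0.5611, -0.032, 0.0622]
tcp_rot: [0.708, 0.015, -0.706, 0.015]
contact_force: [0.0, -0.1, 0.4]
opening: -0.0001
```

```bash
cat > chk.py <<'E'
from h import *
import sys
s=sensors.sense();p=s["tcp_pos"];d=p[:2]-G[:2];c,n=np.cos(G[2]),np.sin(G[2]);print(s["clock"],p,c*d[0]+n*d[1],-n*d[0]+c*d[1],s["contact_force"])
im=cams.read_camera("wrist");cv2.imwrite(f"pics/{sys.argv[1]}.png",im)
hsv=cv2.cvtColor(im,cv2.COLOR_BGR2HSV)
m=(hsv[...,0]>18)&(hsv[...,0]<34)&(hsv[...,1]>50)&(hsv[...,2]>100)
i=cams.camera_info("wrist")
for X,z in((.0,.097),(.0,.085),(.02,.09),(.06,.02),(.024,.115)):print(X,z,proj("wrist",place(G,[(X,.02,z),(X,-.02,z)]),i).round().tolist())
for r in range(10,260,10):
  x=np.flatnonzero(m[r,150:360])+150
  if len(x)>8: print(r,x.min(),x.max(),len(x))
E
python3 chk.py w14
```

```text
29.2 [ 0.56114219 -0.03204824  0.06218525] -0.00886164871661729 0.0017435809288171042 [ 0.04811828 -0.08490524  0.4166989 ]
0.0 0.097 [[220.0, 227.0], [298.0, 225.0]]
0.0 0.085 [[222.0, 219.0], [295.0, 217.0]]
0.02 0.09 [[219.0, 186.0], [297.0, 184.0]]
0.06 0.02 [[228.0, 109.0], [284.0, 108.0]]
0.024 0.115 [[211.0, 191.0], [305.0, 188.0]]
190 262 292 30
```

servo_tool:
  deltas:
    - [[0, 0, 1], [0, 0, 0]]
    - [[0, 0, 3], [0, 0, 0]]
    - [[0, 0, 6], [0, 0, 0]]
    - [[-3, 0, 7], [0, 0, 0]]
    - [[-6, 0, 7], [0, 0, 0]]
    - [[-8, 0, 9], [0, 0, 0]]
    - [[-10, 0, 12], [0, 0, 0]]
    - [[-10, 0, 12], [0, 0, 0]]
    - [[-10, 0, 12], [0, 0, 0]]

```text
clock: 30.0
tcp_pos: [0.4404, -0.037, 0.1642]
tcp_rot: [0.71, 0.016, -0.704, 0.014]
contact_force: [0.7, 0.6, -0.3]
opening: 0.0002
```

```bash
python3 - <<'E'
from h import *
s=sensors.sense();print(s["clock"],s["tcp_pos"],s["contact_force"])
im=cams.read_camera("wrist");cv2.imwrite("pics/w15.png",im);i=cams.camera_info("wrist")
t=cams.read_camera("top");cv2.imwrite("pics/top15.png",t);cv2.imwrite("pics/sc15.png",cams.read_camera("scene"))
def samp(im,n,i=None):
  for X in(-.04,-.02,-.005,.004,.019,.03,.04,.05,.06,.07,.08,.09,.1,.11,.12):
    z=.085 if X<.01 else .025
    row=[]
    for Y in(-.04,-.02,-.01,0,.01,.02,.04):
      u=proj(n,place(G,(X,Y,z)),i)[0].round().astype(int)
      row.append(tuple(im[u[1],u[0]].tolist()) if 0<=u[0]<512 and 0<=u[1]<384 else None)
    print(X,row)
print("wrist");samp(im,"wrist",i)
print("top before/after diff")
t0=cv2.imread("pics/top0.png").astype(int)
for X in np.arange(.03,.141,.01):
  o=[]
  for Y in np.arange(-.05,.051,.01):
    u=proj("top",place(G,(X,Y,.02)))[0].round().astype(int);o.append((t[u[1],u[0]].astype(int)-t0[u[1],u[0]]).tolist())
  print(round(X,2),o)
sc=cv2.imread("pics/sc15.png");
for nm,u in dict(tab=proj("scene",place(G,(.0185,.092,.154)))[0],tabshut=proj("scene",place(G,(.0185,.022,.154)))[0]).items():print(nm,sc[int(u[1])+2,int(u[0])])
E
```

```text
30.0 [ 0.44038768 -0.03700197  0.16415528] [ 0.73092013  0.629416   -0.25110196]
wrist
-0.04 [(76, 145, 207), (98, 174, 232), (252, 254, 254), (252, 254, 254), (252, 254, 254), (100, 186, 241), (93, 186, 243)]
-0.02 [(116, 127, 134), (124, 136, 142), (252, 254, 253), (253, 254, 254), (253, 254, 254), (122, 135, 142), (112, 126, 137)]
-0.005 [(218, 228, 232), (254, 254, 254), (253, 254, 254), (220, 230, 233), (211, 224, 228), (216, 227, 231), (253, 254, 253)]
0.004 [(144, 156, 157), (181, 197, 200), (111, 172, 210), (110, 168, 206), (110, 171, 210), (100, 130, 104), (252, 254, 253)]
0.019 [(253, 254, 254), (110, 167, 205), (111, 170, 209), (109, 168, 207), (109, 167, 205), (108, 166, 205), (253, 254, 253)]
0.03 [(254, 254, 254), (112, 141, 157), (112, 143, 162), (111, 134, 146), (114, 133, 145), (117, 133, 141), (254, 254, 254)]
0.04 [(253, 254, 254), (253, 254, 254), (253, 254, 254), (253, 254, 253), (253, 254, 253), (253, 254, 254), (253, 254, 254)]
0.05 [(102, 129, 96), (99, 127, 94), (98, 127, 93), (99, 126, 93), (97, 125, 92), (96, 125, 91), (95, 124, 92)]
0.06 [(222, 236, 231), 
[... 1422 characters left out ...]
], [8, 7, 9], [8, 11, 10], [6, 8, 8], [10, 10, 10], [8, 8, 8], [12, 12, 12], [7, 7, 7], [9, 9, 9], [8, 9, 7]]
0.11 [[9, 9, 8], [7, 9, 8], [9, 9, 9], [9, 9, 10], [11, 10, 11], [6, 8, 8], [8, 11, 10], [4, 7, 7], [7, 9, 8], [7, 8, 8], [10, 12, 11]]
0.12 [[9, 9, 10], [11, 13, 11], [5, 7, 7], [7, 9, 8], [7, 9, 10], [8, 9, 8], [5, 7, 6], [6, 7, 6], [7, 11, 9], [7, 8, 7], [10, 11, 12]]
0.13 [[7, 9, 9], [9, 9, 11], [8, 8, 8], [9, 12, 11], [10, 10, 10], [10, 10, 9], [6, 8, 7], [8, 8, 9], [10, 12, 10], [10, 9, 10], [9, 10, 9]]
0.14 [[8, 9, 8], [10, 11, 11], [9, 9, 10], [8, 9, 9], [10, 12, 11], [7, 7, 8], [7, 9, 8], [10, 8, 9], [7, 8, 8], [8, 10, 11], [8, 8, 10]]
tab [  0  26 228]
tabshut [247 251 253]
```

servo_tool:
  deltas:
    - [[1, 0, -2], [0, 0, 0]]
    - [[2, 0, -4], [0, 0, 0]]
    - [[3, 0, -6], [0, 0, 0]]
    - [[3, 0, -7.5], [0, 0, 0]]
    - [[3, 0, -7.5], [0, 0, 0]]
    - [[3, 0, -7.5], [0, 0, 0]]

```text
clock: 30.65
tcp_pos: [0.5152, -0.0345, 0.1304]
tcp_rot: [-0.707, -0.014, 0.707, -0.015]
contact_force: [-0.4, 0.3, -0.1]
opening: -0.0001
```

```bash
cat > asc.py <<'E'
from h import *
import sys
s=sensors.sense();p=s["tcp_pos"];print(s["clock"],p)
i=cams.camera_info("wrist");im=cams.read_camera("wrist");cv2.imwrite(f"pics/{sys.argv[1]}.png",im)
T=np.array(i["camera_from_world"]);cam=-T[:3,:3].T@T[:3,3];print("cam",cam)
hsv=cv2.cvtColor(im,cv2.COLOR_BGR2HSV).astype(int);H,S,V=hsv[...,0],hsv[...,1],hsv[...,2]
L=np.array([(-.02,.03,.085),(-.02,-.03,.085),(.04,.03,.115),(.04,-.03,.115)]);q=proj("wrist",place(G,L),i)
(x0,y0),(x1,y1)=q.min(0).astype(int),q.max(0).astype(int);y0=max(y0,0);print(x0,x1,y0,y1)
for X,z in((0,.085),(.008,.1),(.014,.112),(.024,.115)):print(X,z,proj("wrist",place(G,(X,0,z)),i)[0].round())
for r in range(y0,y1+1,2):
  print(r,"".join("#" if S[r,c]<40 and V[r,c]>180 else "Y" if 10<H[r,c]<28 and S[r,c]>60 else "g" if 28<=H[r,c]<90 and S[r,c]>40 else "r" if (H[r,c]<8 or H[r,c]>172) and S[r,c]>120 else "." for c in range(x0,x1+1,2)))
E
python3 asc.py w16
```

```text
30.65 [ 0.51516923 -0.03445608  0.13037925]
cam [ 0.58107639 -0.03154043  0.30547247]
208 303 67 155
0 0.085 [257. 127.]
0.008 0.1 [257. 117.]
0.014 0.112 [257. 108.]
0.024 0.115 [257.  92.]
67 ################################################
69 ################################################
71 ################################################
73 ################################################
75 ################################################
77 ################################################
79 ################################################
81 ################################################
83 ################################################
85 ################################################
87 ################################################
89 ################################################
91 ################################################
93 #############.........YYYYYYYYYYYYY.gggggggggggg
95 .....ggggggggYYYYYYYYYYYYYYYYYYYYYYYgggggggggggg
97 gggggggggggggYYYYYYYYYYYYYYYYYYYYYYYgggggggggggg
99 gggggggggggggYYYYYYYYYYYYYYYYYYYYYYYgggggggggggg
101 gggggggggggggYYYYYYYY
[... 758 characters left out ...]
###########
131 ################################################
133 ################################################
135 ################################################
137 ################################################
139 ###.#.YYYYYYYY.###################YYYYYYYYYYYY##
141 ##YYYYYYYYYYYY####################YYYYYYYYYYYYYY
143 YYYYYYYYYYYYYY####################YYYYYYYYYYYYYY
145 YYYYYYYYYYYYYY####################YYYYYYYYYYYYYY
147 YYYYYYYYYYYYYY####################YYYYYYYYYYYYYY
149 YYYYYYYYYYYYYY####################YYYYYYYYYYYYYY
151 YYYYYYYYYYYYYY####################YYYYYYYYYYYYYY
153 YYYYYYYYYYYYYY####################YYYYYYYYYYYYYY
155 YYYYYYYYYYYYYY####################YYYYYYYYYYYYYY
```

servo_tool:
  deltas:
    - [[0, 0, 0], [0, 0, 0]]
    - [[0, 0, 0], [0, 0, 0]]
    - [[0, 0, 0], [0, 0, 0]]
    - [[0, 0, 0], [0, 0, 0]]
    - [[0, 0, 0], [0, 0, 0]]
    - [[0, 0, 0], [0, 0, 0]]

```text
clock: 31.2
tcp_pos: [0.5153, -0.0341, 0.1329]
tcp_rot: [0.709, 0.015, -0.705, 0.015]
contact_force: [-0.2, 0.2, -0.9]
opening: 0.0002
```

```bash
python3 asc.py w17 | sed -n '18,40p'; python3 - <<'E'
from h import *
a,b=[cv2.imread(f"pics/w{k}.png").astype(int) for k in(16,17)];print("diff in slot",abs(a-b)[93:128,208:303].mean())
t0=cv2.imread("pics/top0.png");t=cams.read_camera("top")
for n,(u,v) in dict(head=(370,158),ring=(269,264),grip=(150,188),jar=(190,138),brush=(430,195),cap=(105,210)).items():
  tm=t0[v-16:v+17,u-16:u+17];S=t[v-30:v+31,u-30:u+31];_,m,_,l=cv2.minMaxLoc(cv2.matchTemplate(S,tm,cv2.TM_CCOEFF_NORMED));print(n,round(m,3),l[0]-14,l[1]-14)
E
```

```text
88 ################################################
90 ################################################
92 ################################################
94 #############.....YYYYYYYYYYYYYYYYYggggggggggggg
96 ...ggggggggggYYYYYYYYYYYYYYYYYYYYYYggggggggggggg
98 gggggggggggggYYYYYYYYYYYYYYYYYYYYYYYgggggggggggg
100 gggggggggggggYYYYYYYYYYYYYYYYYYYYYYYgggggggggggg
102 gggggggggggggYYYYYYYYYYYYYYYYYYYYYYYgggggggggggg
104 ggggggggggggYYYYYYYYYYYYYYYYYYYYYYYYgggggggggggg
106 ggggggggggggYYYYYYYYYYYYYYYYYYYYYYYYgggggggggggg
108 ggggggggggggYYYYYYYYY.........##################
110 ################################################
112 ################################################
114 ################################################
116 ################################################
118 #######################...........YYY###########
120 ########.gggYYYYYYYYYYYYYYYYYYYYYYYYYg.#########
122 #######..gggYYYYYYYYYYYYYYYYYYYYYYYYYg##########
124 #######..gggYYYYYYYYYYYYYYYYYYYYYYYYYg##########
126 #######.....YYYYYYYYYYYYYYYYYYY.......##########
128 #######......................###################
130 ################################################
132 ################################################
diff in slot 6.431979949874687
head 0.998 0 0
ring 0.996 0 0
grip 0.99 0 0
jar 0.999 0 0
brush 0.813 0 -1
cap 0.997 0 0
```

```bash
python3 -c "
from cell import ticket,sensors
s=sensors.sense();print(s['clock'],s['contact_force']);print(ticket.job_done())"
```

```text
31.3 [-0.90675806  0.50840399  0.2155977 ]
the job is handed in; nothing more can be done
None
```

I did all the steps and handed the job in at 31.3 s. No verdict is reported, so the result rests on my own checks.

**What I did:**
- **Gate:** I pushed it open until the force rose to about 8 N at the stop.
- **Set-down:** I took the blank by its ends, set it flat on the cork pad and let go.
- **Insertion:** I took it again across its width, put its nose in the slot and released it. Then I pushed it through from behind with the shut fingers.

**Last checks:**
- **Gate:** the red tab is at its open position in the scene picture.
- **Blank:** it shows below the sill inside the box and is gone from the ledge. It looks still across two pictures about 0.5 s apart. It seems to lean steeply against the inner wall rather than lie flat; I estimate its middle at x about 0.02 m and z about 0.04 m in the gauge frame, inside the limits. Its exact height is uncertain by about 1 cm.
- **Bystanders:** all six match their starting pixels within 1 px. The brush matched less sharply (0.81), but no more than 1 px away.

**What disagreed:**
- **Fingertips:** they stood about 25 mm (shut) to 37 mm (open) behind the reported TCP. My first gate push passed over the tab, and my first closing on the blank was too high. I worked with the measured offset after that.
- **Wrist camera:** it was off sideways by about 1.5 mm, so I aligned the blank to the slot directly in the picture.

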